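# Hang and lock a parts bin on a slotted upright

## Robot

A 6-joint arm with a two-finger parallel gripper is mounted at the origin on a cart in front of the work surface, level with it; the furniture and walls round the work are solid. World frame = base frame: x ahead of the robot, y to its left, z up, the work surface at z = 0. Lengths are in m, angles in rad, forces in N, time in s.
With the tool pointing down it reaches from about 0.375 to 0.9 m from the base axis. Payload 3.1 kg.
Tool frame: the origin (TCP) lies between the finger pads; the fingertips stand 17 mm ahead of it and the grasp point (between the pads) lies 2 mm behind it (robot.nose_length is the distance from the TCP to the fingertips, in m); z points along the fingers, y is the line along which they close (so a half turn about z gives the same grasp; the last joint's range is limited). The gripper opens to 87 mm and grips with 3 to 60 N. Pads are 19 mm wide; open, the fingers measure 117 mm over their backs; the gripper's body (75 mm by 190 mm) begins 51 mm behind the grasp point.
Start: joints at [-1.28, 0.527, 1.433, -0, 1.181, -0.178], TCP at [0.282, -0.558, 0.21] pointing down, gripper open.
Joint ranges: [-3.08, 3.08], [-0.75, 2.2], [0.22, 2.44], [-1.43, 4.57], [0, 2.65], [-2.85, 2.85]. Speed limits (rad/s): [2.79, 2.79, 3.14, 3.14, 3.14, 3.14].

## Interface

Orientations are given as a unit quaternion [x, y, z, w].
In Python, from rig import robot, cams gives the robot as it stands.
- The arm moves only by the shell command python3 -m pendant 'ROWS' [FORCE]. ROWS is JSON, a list of rows, each an object with "jaw": the opening, from 0 (shut) to 1 (fully open); "linear": the shift along the tool's x, y, z in cm, a list of three; "twist": the turn about the tool's z in degrees. A call has 1 to 12 rows; each row shifts and turns the commanded pose from where the row before left it, along the tool's axes as they then stand; what a row does not reach is not made up. A row lasts 1/12 s, in which the tool goes at most 41.7 mm and 7.16 degrees, less where a joint would pass 70% of its speed; a pose out of reach is approached as far as the arm can. A call is refused whole if a number of a shift passes 4.17 or a number of a turn 7.16, either way. A call with a gripper value outside its range is refused whole. The fingers move at their own pace and stop on an object; FORCE is the grip in N (left out, the last holds). Time passes only in rows, so rows that do not move let the fingers close. It gives the time, the measured TCP pose, the force, the opening and the grip force at its end, in the units of the state.
- robot.get_obs(): the state, without advancing time (a new reading comes with each control period).
- cams.camera(name): name is "scene" or "top" or "wrist"; returns a dict with "color" (480x640x3 uint8, blue, green, red), "depth" (480x640 float32, m along the optical axis (not along the pixel's ray), 0 where there is no reading), "fov_y" (degrees; the focal length in pixels is half the picture's height over the tangent of half this angle, whatever the lens; pixels are square), "cx", "cy" (the principal point, pixels), "view" (4x4, takes a point from world to camera coordinates). Camera axes: x right, y down, z forward; pixel columns grow to the right and rows downward; lengths in m; the calibration is good to about 2 mm. A picture is of the moment at which its call begins.
- robot.hand_in(): hands the job in; it is judged then, once.
The state is a dict: "time": time; "q": joint angles; "joint_velocities": joint speeds; "joint_torque": joint torques, N m; "position": TCP position; "tool_rot": TCP orientation; "ft_force": force on the tool from outside, world axes, zero at the start; "moment": the same for the moment, N m; "grip_width": finger opening in m; "grip_force": force on a finger pad.
Only numpy, scipy, OpenCV 4.12 (cv2) and the standard library are available. Lean on these libraries where they do the work, as an engineer would, in place of code of your own. Each camera call takes 0.05 s, during which the arm holds its last target. There are 200 camera calls.

## Task

Hang the blue parts bin on the grey slotted upright: feed both of its steel hooks through the two slots, lower it until it hangs there by itself above the spring catch, and let go. Then press the red tab straight down until the brass catch snaps over the bin's lug and the bin is fully home, and move clear. Keep the two nuts in the bin, keep it level while carrying it, and leave the paint jar, the buffer stop and the cork block where they are.

Things in the scene. Friction and masses are not known exactly. Their poses are not given: they have to be found in the camera images.
- bin: Blue two-bay hanging bin, 0.2 kg, loose on the bench. Origin on its underside below the middle of the grip beam; z up, +x to its back (hook side). Tray 88 (x) x 100 (y) mm, walls 30 high, divider 40; back wall 96 high, rear face at x = 44; total height 143. Home: its underside 40 above the bench, origin 58 in front of the upright's plate, x axes parallel
- bin_grip (a point): middle of the top edge of the grip beam, z = 143 mm in the bin's frame. The beam runs along x (x -34 to 40), 12 mm thick in y, z 108 to 143, open below but for a post at its front end (x -34 to -24): pinch it across y from above
- bin_tab (a point): point on top of the red press tab (34 mm in y, x 26 to 52, lying on the beam's rear end), at x = 42, y = 0, z = 143 in the bin's frame. Here the push is close to the hooks; further forward the hooks bind. Pressing home takes about 5 to 10 N; the hung bin leans forward about 0.03 rad
- bin_hook_left (a point): lower end of the left (+y) steel hook's lip, at x = 69, y = 27, z = 63 mm in the bin's frame. Hook 7 mm wide in y; neck z 85 to 93 reaching back from the wall to x = 72; lip turned down from its end, x 66 to 72, lower end chamfered. A second, same hook at y = -27
- bin_seat (a point): point at x = 58, y = 0, z = 85 mm in the bin's frame: midway between the hooks, level with the underside of their necks, in the plane of the faces of the two rubber bumpers low on the back (y = +-27, z 7 to 19) that bear on the plate. 8 mm from this plane to the lips. Home, it meets upright_seat (about 2 mm play in x, 3.5 in y)
- bin_lug (a point): middle of the steel lug on the bin's back wall, 16 mm wide in y, 7 mm high, standing out to x = 54; this point at x = 50.5, y = 0, z = 75 mm in the bin's frame
- upright: Grey steel slotted upright fixed to the bench. Origin on the bench below the middle of the plate's front face; z up, +x points back, away from the side where the bin hangs. Plate x 0 to 6 mm, 96 wide (y), 171 high; foot 62 deep behind it. Two through slots at y = +27 and -27, 14 wide, 38 high, z 125 to 163, free behind
- upright_seat (a point): midway between the slots in the plate's front plane, level with the slots' lower edges (z = 125 mm); axes as the upright's. To enter, hold the bin 22 to 30 mm above home, move it along the upright's +x until its bumpers touch the plate, then lower it
- catch (a joint): brass spring catch between the slots, 18 mm wide, standing 9 mm out of the plate's front at 0; slides back up to 0.009 m (4 N at 0, 8 N fully back). Sloping upper face, flat underside at z = 120 mm. The lowered bin rests with its lug on the slope about 8 to 13 mm above home (friction may hold it higher); pressed, the lug drives the catch back, passes under it, and it springs back to 0
- nut_left: steel hex nut 22 mm across, 10 mm high, lying in the bin's tray (floor 4 mm thick) in the +y bay; origin at its underside
- nut_right: the same in the -y bay
- paint_jar: bystander: paint jar 30 mm across, 42 mm high, origin at its underside
- stop_block: bystander: model buffer stop 30 x 34 x 28 mm, origin at its underside
- cork_block: bystander: cork sanding block 46 x 75 x 24 mm, origin at its underside
There are look-alikes about, which are no part of the job. Several things have the shape of the upright; the one meant has the colours described above.

How it is judged:
By the outcome, as a careful person would: the job done as asked, in the order asked, and still so for the second after the job is handed in, with the robot touching nothing.
It also fails if it takes over 48 s, if anything falls off the work surface, if the arm or the gripper's body presses on something with over 40 N, if the wrist force passes 120 N, or if a joint passes its speed limit or range.

## Working session

There is one attempt and no reset: what is moved stays moved. The work goes in short steps, Python scripts to look and compute and a shell command to move; the robot and the scene stay as the last step left them, time stands still between calls to the robot, and variables do not carry over. Pictures are saved under pics/ and viewed, at most 10 in all, crops included, and the job is handed in when it is done.

```bash
mkdir -p pics; ls; cat > h.py <<'E'
import numpy as np, cv2
from rig import robot, cams
def shot(n,fn=None):
    c=cams.camera(n)
    if fn: cv2.imwrite('pics/'+fn,c['color'])
    np.savez(''+n+'.npz',**c)
    return c
def pts(c):
    d=c['depth'];f=d.shape[0]/2/np.tan(np.radians(c['fov_y'])/2)
    v,u=np.mgrid[:d.shape[0],:d.shape[1]]
    P=np.stack([(u-c['cx'])/f*d,(v-c['cy'])/f*d,d,np.ones_like(d)],-1)
    W=P@np.linalg.inv(c['view']).T
    W[d==0]=np.nan
    return W[...,:3]
E
python3 - <<'E'
from h import *
o=robot.get_obs();print({k:np.round(v,3) for k,v in o.items()})
a=shot('scene');b=shot('top')
for c in(a,b):print(c['fov_y'],c['cx'],c['cy'],np.round(c['view'],3).tolist())
cv2.imwrite('pics/s.png',a['color']);cv2.imwrite('pics/t.png',b['color'])
E
```

```text
pics
{'time': np.float64(0.0), 'q': array([-1.28 ,  0.528,  1.434, -0.   ,  1.181, -0.178]), 'joint_velocities': array([0.001, 0.001, 0.   , 0.   , 0.001, 0.001]), 'joint_torque': array([ -0.   , -44.004, -17.659,   0.063,   0.058,  -0.   ]), 'position': array([ 0.282, -0.557,  0.209]), 'tool_rot': array([ 0.973,  0.232, -0.   , -0.001]), 'ft_force': array([-0.098,  0.695, -0.176]), 'moment': array([ 0.011, -0.045,  0.021]), 'grip_force': np.float64(0.0), 'grip_width': np.float64(0.087)}
49.89995910666004 320.24507404876294 239.74823683963328 [[-0.733, -0.68, -0.013, 0.378], [-0.363, 0.407, -0.838, 0.308], [0.575, -0.61, -0.545, 0.756], [0.0, 0.0, 0.0, 1.0]]
44.10887586980192 319.69440744166536 235.41465318348375 [[0.014, -1.0, 0.001, -0.027], [-0.982, -0.014, -0.189, 0.564], [0.189, 0.001, -0.982, 1.201], [0.0, 0.0, 0.0, 1.0]]
```

View pics/s.png

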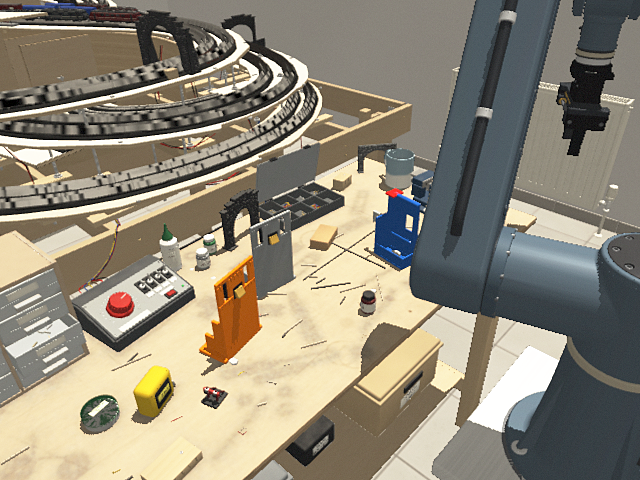

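View pics/t.png

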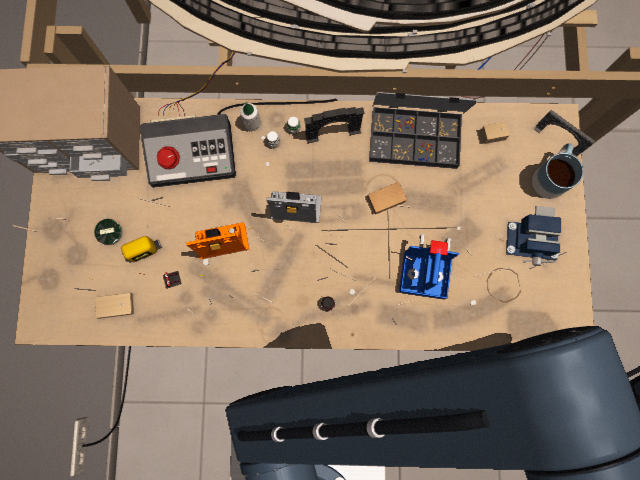

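The scene view shows the grey upright at about (272,250), the blue bin at (400,230) and the orange look-alike at (235,310). In the top view the upright is at (294,207), the bin at (427,270) with its red tab at (438,246), the jar at (326,303) and the cork block at (386,198).

```bash
cat > m.py <<'E'
from h import *
for n in('top','scene'):
    c=dict(np.load(n+'.npz'));W=pts(c);hsv=cv2.cvtColor(c['color'],cv2.COLOR_BGR2HSV);H,S,V=[hsv[...,i] for i in range(3)]
    ok=np.isfinite(W[...,0])&(W[...,2]>0.003)&(W[...,0]>.3)&(W[...,0]<.9)
    def rep(name,m,zlo,zhi):
        m=m&ok&(W[...,2]>zlo)&(W[...,2]<zhi);p=W[m]
        if len(p)<5: print(n,name,len(p));return
        r=cv2.minAreaRect((p[:,:2]*1000).astype(np.float32))
        print(n,name,len(p),'mean',p.mean(0).round(4),'z',np.percentile(p[:,2],[1,50,99]).round(4),'rect',np.round(r[0],1),np.round(r[1],1),round(r[2],1))
    box=lambda x0,x1,y0,y1:(W[...,0]>x0)&(W[...,0]<x1)&(W[...,1]>y0)&(W[...,1]<y1)
    blue=(abs(H.astype(int)-110)<12)&(S>140)&box(.4,.65,-.35,-.05)
    red=((H<6)|(H>174))&(S>170)&box(.4,.65,-.35,-.05)
    rep('blue',blue,0.004,.2);rep('bluetray',blue,0.02,.034);rep('beam',blue,.13,.16);rep('red',red,.1,.2)
    rep('backtop',blue,.085,.105)
    grey=(S<60)&box(.48,.68,-.02,.15)
    rep('grey',grey,.004,.25);rep('greytop',grey,.16,.2)
    rep('brass',(abs(H.astype(int)-22)<8)&(S>100)&box(.48,.68,-.02,.15),.1,.16)
    rep('jar',box(.35,.5,-.06,.05),.012,.06)
    rep('cork',box(.54,.68,-.2,-.06),.012,.04)
E
python3 m.py
```

```text
top blue 1651 mean [ 0.4911 -0.2456  0.0465] z [0.0042 0.0282 0.1461] rect [ 488.1 -246.6] [100.9  89.6] 82.0
top bluetray 306 mean [ 0.4816 -0.2452  0.0281] z [0.0204 0.0291 0.0337] rect [ 486.2 -246.2] [100.8  85.7] 81.7
top beam 225 mean [ 0.4849 -0.245   0.1421] z [0.131  0.1428 0.1484] rect [ 485.3 -246.1] [12.9 61.5] 82.0
top red 210 mean [ 0.5273 -0.2517  0.1434] z [0.1384 0.1433 0.1476] rect [ 527.2 -251.6] [33.5 26.1] 81.5
top backtop 95 mean [ 0.5191 -0.2453  0.0945] z [0.0853 0.0954 0.1034] rect [ 493.2 -247.4] [98.3 78.9] 82.3
top grey 1299 mean [0.6195 0.0337 0.0837] z [0.0051 0.0797 0.1743] rect [636.8  35.9] [109.3  64.1] 85.5
top greytop 202 mean [0.609  0.0373 0.17  ] z [0.1608 0.1709 0.1759] rect [609.5  38.3] [95.5  8. ] 86.7
top brass 61 mean [0.6026 0.0389 0.1286] z [0.1134 0.1291 0.1395] rect [602.4  38.5] [18.3  9.7] 89.5
top jar 161 mean [ 0.4223 -0.037   0.0377] z [0.0132 0.04   0.0472] rect [409.7  -8.1] [28.  93.5] 24.4
top cork 627 mean [ 0.6555 -0.1615  0.0221] z [0.0137 0.0223 0.0279] rect [ 658.9 -163.9] [46.4 74.8] 23.8
scene blue 2226 mean [ 0.5008 -0
[... 354 characters left out ...]
404 0.1432 0.1451] rect [ 524.9 -251.9] [35.7 27.4] 82.7
scene backtop 165 mean [ 0.5094 -0.2371  0.0933] z [0.0853 0.0925 0.1047] rect [ 492.6 -234. ] [73.5 78.5] 81.2
scene grey 2612 mean [0.6066 0.0411 0.0885] z [0.0051 0.0871 0.1714] rect [560.7  48. ] [115.7 173.7] 72.7
scene greytop 262 mean [0.607  0.0404 0.1672] z [0.1602 0.1678 0.1727] rect [608.2  38.9] [98.1 10.5] 86.5
scene brass 86 mean [0.6015 0.0394 0.1276] z [0.1125 0.1277 0.1354] rect [601.1  37.8] [12.4 23.4] 0.2
scene jar 270 mean [ 0.4186 -0.0326  0.0308] z [0.0126 0.0314 0.0438] rect [420.4 -36.3] [29.7 26.9] 62.7
scene cork 372 mean [ 0.6513 -0.1585  0.021 ] z [0.0124 0.0216 0.0249] rect [ 656.6 -164.6] [46.2 77.8] 24.0
```

```bash
cat >> h.py <<'E'
def go(x,y,z,adeg):
    """twist first, then shift (cm) in tool axes to reach TCP x,y,z with tool-x heading adeg"""
    from scipy.spatial.transform import Rotation as R
    o=robot.get_obs();r=R.from_quat(o['tool_rot']).as_matrix()
    a=np.degrees(np.arctan2(r[1,0],r[0,0]));T=np.radians(adeg)
    d=np.array([x,y,z])-o['position']
    X=np.array([np.cos(T),np.sin(T),0]);Y=np.array([np.sin(T),-np.cos(T),0])
    print('t %.2f'%o['time'],'pos',o['position'].round(4),'a %.2f'%a,'twist %.2f'%(a-adeg),'shift cm',(100*np.array([d@X,d@Y,-d[2]])).round(2),'tilt',r[:,2].round(4),'F',o['ft_force'].round(1),'w',round(float(o['grip_width']),4),'g',round(float(o['grip_force']),1))
E
python3 -c "
from h import *
go(.4885,-.2464,.209,-8)
W=pts(dict(np.load('top.npz')))
for n,b in dict(vise=(.42,.65,-.55,-.35),orange=(.48,.62,.1,.3),back=(.6,.9,-.1,.2)).items():
    m=(W[...,0]>b[0])&(W[...,0]<b[1])&(W[...,1]>b[2])&(W[...,1]<b[3])&(W[...,2]>.01);p=W[m];print(n,p.min(0),p.max(0))
"
```

```text
t 0.10 pos [ 0.2822 -0.5569  0.2094] a 26.86 twist 34.86 shift cm [ 16.11 -33.62   0.04] tilt [-5.0e-04  1.9e-03 -1.0e+00] F [0.6 0.4 0.4] w 0.0868 g 0.0
vise [ 0.50408578 -0.5386771   0.01001594] [ 0.63068708 -0.41731009  0.08544906]
orange [0.48156221 0.11793228 0.01003025] [0.59770046 0.29845668 0.17618019]
back [ 0.60028278 -0.09983598  0.01001704] [0.88602165 0.1999977  0.17637406]
```

```bash
python3 -m pendant '[{"jaw":1,"linear":[0,0,-0.6],"twist":7},{"jaw":1,"linear":[0,0,-0.6],"twist":7},{"jaw":1,"linear":[0,0,-0.6],"twist":7},{"jaw":1,"linear":[0,0,-0.6],"twist":7},{"jaw":1,"linear":[0,0,-0.6],"twist":6.86}]' 40
python3 -m pendant '[{"jaw":1,"linear":[1.61,-3.36,0],"twist":0},{"jaw":1,"linear":[1.61,-3.36,0],"twist":0},{"jaw":1,"linear":[1.61,-3.36,0],"twist":0},{"jaw":1,"linear":[1.61,-3.36,0],"twist":0},{"jaw":1,"linear":[1.61,-3.36,0],"twist":0},{"jaw":1,"linear":[1.61,-3.36,0],"twist":0},{"jaw":1,"linear":[1.61,-3.36,0],"twist":0},{"jaw":1,"linear":[1.61,-3.36,0],"twist":0},{"jaw":1,"linear":[1.61,-3.36,0],"twist":0},{"jaw":1,"linear":[1.61,-3.36,0],"twist":0},{"jaw":1,"linear":[0,0,0],"twist":0},{"jaw":1,"linear":[0,0,0],"twist":0}]'
python3 - <<'E'
from h import *
go(.4885,-.2464,.124,-8)
c=shot('wrist','w1.png');W=pts(c)
hsv=cv2.cvtColor(c['color'],cv2.COLOR_BGR2HSV);H,S,V=[hsv[...,i].astype(int) for i in range(3)]
near=(W[...,0]>.4)&(W[...,0]<.65)&(W[...,1]>-.35)&(W[...,1]<-.15)
for n,m in dict(beam=(abs(H-110)<12)&(S>120)&(W[...,2]>.13)&(W[...,2]<.155),tray=(abs(H-110)<12)&(S>120)&(W[...,2]>.02)&(W[...,2]<.035),red=((H<6)|(H>174))&(S>150)&(W[...,2]>.13)).items():
    p=W[m&near]
    if len(p)>5: r=cv2.minAreaRect((p[:,:2]*1000).astype(np.float32));print(n,len(p),p.mean(0).round(4),np.round(r[0],1),np.round(r[1],1),r[2])
E
```

```text
time: 0.52
position: [0.2823, -0.5571, 0.2399]
tool_rot: [0.997, -0.073, -0.0, -0.001]
ft_force: [-0.5, 0.0, -0.3]
grip_width: 0.0871
grip_force: 0.0
time: 1.52
position: [0.4891, -0.2452, 0.2399]
tool_rot: [0.998, -0.068, -0.0, -0.0]
ft_force: [-1.1, -0.4, 0.8]
grip_width: 0.0871
grip_force: 0.0
t 1.52 pos [ 0.4891 -0.2452  0.2399] a -7.75 twist 0.25 shift cm [-0.05  0.13 11.59] tilt [-9.e-04  4.e-04 -1.e+00] F [-1.1 -0.4  0.8] w 0.0871 g 0.0
beam 18 [ 0.5023 -0.2538  0.1401] [ 493.7 -251.9] [ 8.6 36.9] 62.86711120605469
tray 387 [ 0.4687 -0.2486  0.0296] [ 483.1 -246.5] [99.5 77.1] 82.08422088623047
red 861 [ 0.5319 -0.2528  0.1426] [ 527.  -252.6] [33.1 24.6] 82.27572631835938
```

View pics/w1.png

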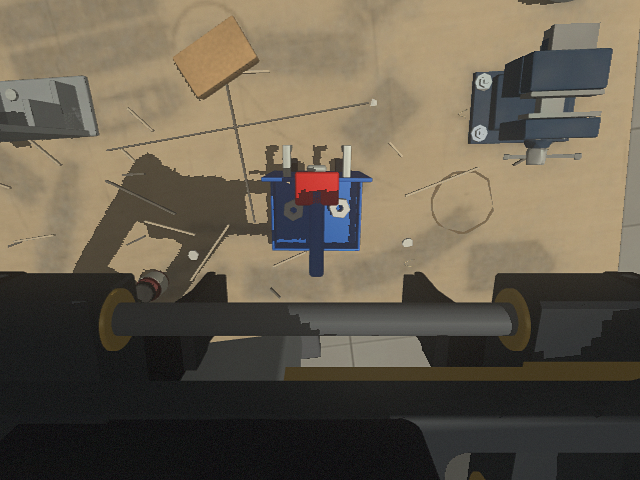

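The wrist view shows the bin squarely below, with the beam in line at (317,245), the red tab at (317,187), both steel hooks at (287,160) and (347,160), and a nut in each bay. The fit agrees with the earlier one within 1 mm.

```bash
python3 -m pendant '[{"jaw":1,"linear":[-0.05,0.15,3],"twist":0.25},{"jaw":1,"linear":[0,0,3],"twist":0},{"jaw":1,"linear":[0,0,3],"twist":0},{"jaw":1,"linear":[0,0,1.5],"twist":0},{"jaw":1,"linear":[0,0,0.9],"twist":0},{"jaw":1,"linear":[0,0,0],"twist":0},{"jaw":1,"linear":[0,0,0],"twist":0}]' 40
python3 -m pendant '[{"jaw":0,"linear":[0,0,0],"twist":0},{"jaw":0,"linear":[0,0,0],"twist":0},{"jaw":0,"linear":[0,0,0],"twist":0},{"jaw":0,"linear":[0,0,0],"twist":0},{"jaw":0,"linear":[0,0,0],"twist":0},{"jaw":0,"linear":[0,0,0],"twist":0},{"jaw":0,"linear":[0,0,0],"twist":0},{"jaw":0,"linear":[0,0,0],"twist":0},{"jaw":0,"linear":[0,0,0],"twist":0},{"jaw":0,"linear":[0,0,0],"twist":0},{"jaw":0,"linear":[0,0,0],"twist":0},{"jaw":0,"linear":[0,0,0],"twist":0}]' 40
python3 -c "
from h import *
go(.4885,-.2467,.2,-3.4)"
```

```text
time: 2.15
position: [0.4877, -0.2498, 0.1263]
tool_rot: [0.997, -0.073, 0.0, 0.0]
ft_force: [-0.4, 0.0, 0.1]
grip_width: 0.0868
grip_force: 0.0
time: 3.15
position: [0.4879, -0.2485, 0.1262]
tool_rot: [0.997, -0.072, -0.0, -0.0]
ft_force: [0.6, 0.5, -0.1]
grip_width: 0.0151
grip_force: 0.5
t 3.15 pos [ 0.4879 -0.2485  0.1262] a -8.25 twist -4.85 shift cm [ 0.05 -0.19 -7.38] tilt [-1.e-04  3.e-04 -1.e+00] F [ 0.6  0.5 -0.1] w 0.0151 g 0.5
```

```bash
python3 -m pendant '[{"jaw":0,"linear":[0,0,0],"twist":0},{"jaw":0,"linear":[0,0,0],"twist":0},{"jaw":0,"linear":[0,0,0],"twist":0},{"jaw":0,"linear":[0,0,0],"twist":0}]' 40
python3 -m pendant '[{"jaw":0,"linear":[0,0,-0.5],"twist":0},{"jaw":0,"linear":[0,0,-1],"twist":0},{"jaw":0,"linear":[0,0,-2],"twist":0},{"jaw":0,"linear":[0,0,-2],"twist":0},{"jaw":0,"linear":[0,0,-2],"twist":0},{"jaw":0,"linear":[0,0,-1.5],"twist":0},{"jaw":0,"linear":[0,0,-1],"twist":0},{"jaw":0,"linear":[0,0,0],"twist":0},{"jaw":0,"linear":[0,0,0],"twist":0}]'
python3 - <<'E'
from h import *
go(.45,.045,.226,-3.4)
c=shot('top');d=shot('scene','s2.png')
import subprocess
E
sed -e "s/W\[...,2\]>0.003/W[...,2]>0.003/" m.py >/dev/null
python3 - <<'E'
from h import *
c=dict(np.load('top.npz'));W=pts(c);hsv=cv2.cvtColor(c['color'],cv2.COLOR_BGR2HSV).astype(int);H,S=hsv[...,0],hsv[...,1]
n=(W[...,0]>.4)&(W[...,0]<.65)&(W[...,1]>-.35)&(W[...,1]<-.15)
for k,m in dict(red=((H<6)|(H>174))&(S>150),tray=(abs(H-110)<12)&(S>120)).items():
    p=W[m&n];r=cv2.minAreaRect((p[:,:2]*1000).astype(np.float32));print(k,len(p),np.percentile(p[:,2],[2,50,98]).round(4),np.round(r,1) if 0 else r)
E
```

```text
time: 3.48
position: [0.4879, -0.2484, 0.1262]
tool_rot: [0.997, -0.072, -0.0, -0.0]
ft_force: [0.2, 1.6, 1.0]
grip_width: 0.011
grip_force: 40.0
time: 4.23
position: [0.4878, -0.2487, 0.2266]
tool_rot: [0.997, -0.072, 0.0, 0.0]
ft_force: [-1.1, -0.2, -3.3]
grip_width: 0.011
grip_force: 40.0
t 4.23 pos [ 0.4878 -0.2487  0.2266] a -8.25 twist -4.85 shift cm [ -5.52 -29.09   0.06] tilt [ 5.e-04 -6.e-04 -1.e+00] F [-1.1 -0.2 -3.3] w 0.011 g 40.0Traceback (most recent call last):
  File "<stdin>", line 5, in <module>
    return _quantile_unchecked(
        a, q, axis, out, overwrite_input, method, keepdims, weights)
    return _ureduce(a,
                    func=_quantile_ureduce_func,
    ...<5 lines>...
                    overwrite_input=overwrite_input,
                    method=method)
    r = func(a, **kwargs)
    result = _quantile(arr,
                       quantiles=q,
    ...<2 lines>...
                       out=out,
                       weights=wgt)
    slices_having_nans = np.isnan(arr[-1, ...])
                                  ~~~^^^^^^^^^
IndexError: index -1 is out of bounds for axis 0 with size 0
```

View pics/s2.png

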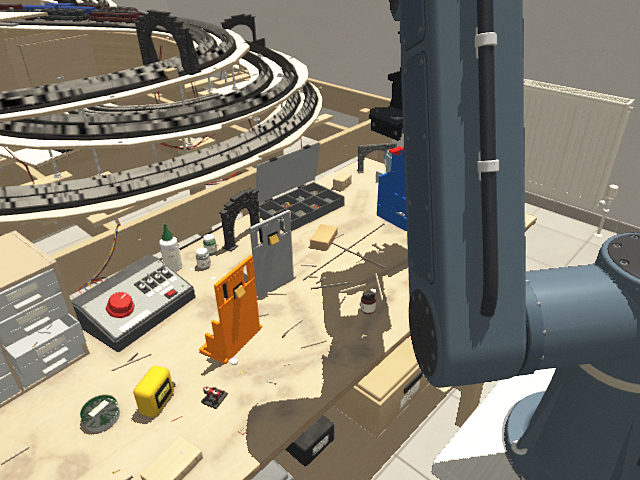

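```bash
python3 -m pendant '[{"jaw":0,"linear":[0,-0.8,0],"twist":-2.4},{"jaw":0,"linear":[0,-1.6,0],"twist":-2.45},{"jaw":0,"linear":[-0.2,-2.4,0],"twist":0},{"jaw":0,"linear":[-0.2,-3,0],"twist":0},{"jaw":0,"linear":[-0.2,-3,0],"twist":0},{"jaw":0,"linear":[-0.2,-3,0],"twist":0},{"jaw":0,"linear":[-0.2,-3,0],"twist":0},{"jaw":0,"linear":[-0.2,-3,0],"twist":0},{"jaw":0,"linear":[-0.2,-3,0],"twist":0},{"jaw":0,"linear":[-0.2,-3,0],"twist":0},{"jaw":0,"linear":[0,-2.2,0],"twist":0},{"jaw":0,"linear":[0,-1.2,0],"twist":0}]'
python3 -m pendant '[{"jaw":0,"linear":[0,-0.4,0],"twist":0},{"jaw":0,"linear":[0,0,0],"twist":0},{"jaw":0,"linear":[0,0,0],"twist":0},{"jaw":0,"linear":[0,0,0],"twist":0}]'
python3 - <<'E'
from h import *
go(.4905,.0455,.192,-3.4)
c=shot('wrist','w2.png');shot('top');shot('scene')
W=pts(c);hsv=cv2.cvtColor(c['color'],cv2.COLOR_BGR2HSV).astype(int);H,S=hsv[...,0],hsv[...,1]
def rep(k,m):
    p=W[m]
    if len(p)<5: return print(k,len(p))
    r=cv2.minAreaRect((p[:,:2]*1000).astype(np.float32));print(k,len(p),p.mean(0).round(4),'z',np.percentile(p[:,2],[2,50,98]).round(4),np.round(r[0],1),np.round(r[1],1),round(r[2],2))
near=(W[...,0]>.35)&(W[...,0]<.75)&(W[...,1]>-.04)&(W[...,1]<.115)
rep('red',near&((H<6)|(H>174))&(S>150)&(W[...,2]>.2))
rep('tray',near&(abs(H-110)<12)&(S>120)&(W[...,2]<.15)&(W[...,2]>.12))
rep('steel',near&(S<60)&(W[...,2]>.18)&(W[...,2]<.2)&(W[...,0]>.53))
rep('plate',near&(S<60)&(W[...,2]>.16)&(W[...,2]<.178)&(W[...,0]>.585))
E
```

```text
time: 5.33
position: [0.4893, 0.0463, 0.2251]
tool_rot: [1.0, -0.029, -0.002, -0.001]
ft_force: [0.7, -0.3, -2.2]
grip_width: 0.0111
grip_force: 40.0
time: 5.67
position: [0.491, 0.0464, 0.226]
tool_rot: [1.0, -0.03, -0.0, 0.0]
ft_force: [-0.4, 0.8, -2.7]
grip_width: 0.0111
grip_force: 40.0
t 5.67 pos [0.491  0.0464 0.226 ] a -3.48 twist -0.08 shift cm [-0.04  0.1   3.4 ] tilt [-3.e-04 -6.e-04 -1.e+00] F [-0.4  0.8 -2.7] w 0.0111 g 40.0
red 3515 [0.5317 0.0443 0.2428] z [0.2413 0.2428 0.2441] [530.2  43.8] [33.5 25.7] 86.49
tray 422 [0.4789 0.0335 0.1292] z [0.1213 0.1297 0.1315] [484.   47.4] [99.6 73.8] 87.09
steel 1380 [0.5479 0.0408 0.192 ] z [0.1822 0.1926 0.1942] [547.5  43. ] [100.   30.1] 87.35
plate 2249 [0.6091 0.038  0.1694] z [0.1609 0.1703 0.172 ] [609.7  37.8] [95.9  6.6] 85.72
```

View pics/w2.png

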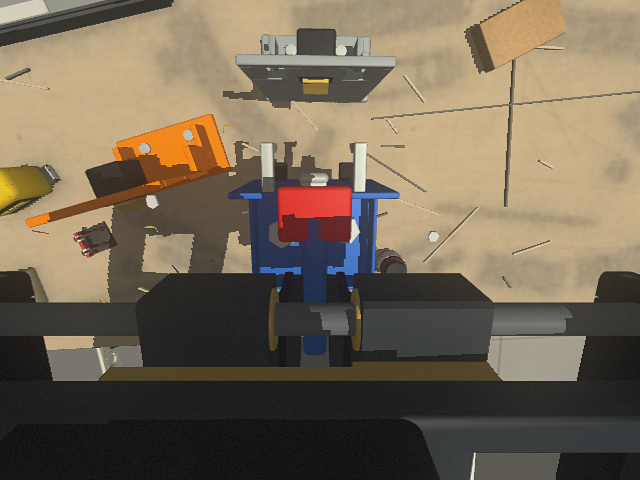

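The wrist view shows the bin held level and square. The red tab is at (315,213), the hooks end at (268,145) and (360,145), and the plate's top edge runs (237,57)–(395,60), so it is turned about 1° more than the bin. The catch is at (317,87).

```bash
python3 -m pendant '[{"jaw":0,"linear":[0,0,0.6],"twist":0.5},{"jaw":0,"linear":[0,0,1],"twist":0},{"jaw":0,"linear":[0,0,1],"twist":0},{"jaw":0,"linear":[0,0,0.6],"twist":0},{"jaw":0,"linear":[0,0,0.2],"twist":0},{"jaw":0,"linear":[0.6,0,0],"twist":0},{"jaw":0,"linear":[1.2,0,0],"twist":0},{"jaw":0,"linear":[1.2,0,0],"twist":0},{"jaw":0,"linear":[0.6,0,0],"twist":0},{"jaw":0,"linear":[0,0,0],"twist":0},{"jaw":0,"linear":[0,0,0],"twist":0},{"jaw":0,"linear":[0,0,0],"twist":0}]'
python3 - <<'E'
from h import *
go(.5485,.0422,.192,-4)
c=shot('wrist','w3.png')
W=pts(c);hsv=cv2.cvtColor(c['color'],cv2.COLOR_BGR2HSV).astype(int);H,S=hsv[...,0],hsv[...,1]
def rep(k,m):
    p=W[m]
    r=cv2.minAreaRect((p[:,:2]*1000).astype(np.float32));print(k,len(p),'z',np.percentile(p[:,2],[2,50,98]).round(4),np.round(r[0],1),np.round(r[1],1),round(r[2],2))
near=(W[...,0]>.35)&(W[...,0]<.75)&(W[...,1]>-.04)&(W[...,1]<.115)
rep('red',near&((H<6)|(H>174))&(S>150)&(W[...,2]>.17))
rep('plate',near&(S<60)&(W[...,2]>.166)&(W[...,2]<.178)&(W[...,0]>.595))
E
```

```text
time: 6.82
position: [0.5259, 0.0454, 0.1922]
tool_rot: [0.999, -0.034, -0.001, -0.0]
ft_force: [-0.4, 0.3, -3.5]
grip_width: 0.011
grip_force: 40.0
t 6.82 pos [0.5259 0.0454 0.1922] a -3.90 twist 0.10 shift cm [2.28 0.16 0.02] tilt [-1.3e-03  2.0e-04 -1.0e+00] F [-0.4  0.3 -3.5] w 0.011 g 40.0
red 3569 z [0.2073 0.2089 0.2102] [565.   42.4] [33.6 25.7] 86.05
plate 2244 z [0.168  0.1705 0.1719] [609.8  38. ] [96.1  6.2] 85.75
```

View pics/w3.png

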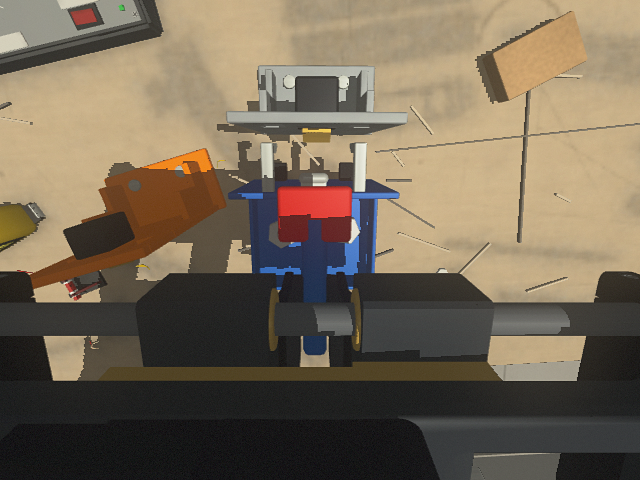

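The hooks (267,145) and (361,145) stand just in front of the plate and in line with its slots. The bin sits 1.3 mm too far left and has about 23 mm to go.

```bash
python3 -m pendant '[{"jaw":0,"linear":[0,0.13,0],"twist":0.1},{"jaw":0,"linear":[0.3,0,0],"twist":0},{"jaw":0,"linear":[0.4,0,0],"twist":0},{"jaw":0,"linear":[0.4,0,0],"twist":0},{"jaw":0,"linear":[0.4,0,0],"twist":0},{"jaw":0,"linear":[0.3,0,0],"twist":0},{"jaw":0,"linear":[0.2,0,0],"twist":0},{"jaw":0,"linear":[0.1,0,0],"twist":0},{"jaw":0,"linear":[0,0,0],"twist":0},{"jaw":0,"linear":[0,0,0],"twist":0}]'
python3 -m pendant '[{"jaw":0,"linear":[0.05,0,0],"twist":0},{"jaw":0,"linear":[0.05,0,0],"twist":0},{"jaw":0,"linear":[0,0,0],"twist":0},{"jaw":0,"linear":[0,0,0],"twist":0}]'
```

```text
time: 7.7
position: [0.5474, 0.0425, 0.1921]
tool_rot: [0.999, -0.035, -0.0, -0.0]
ft_force: [0.4, 0.4, -2.9]
grip_width: 0.0114
grip_force: 40.0
time: 8.03
position: [0.5486, 0.0424, 0.1923]
tool_rot: [0.999, -0.035, -0.0, -0.0]
ft_force: [0.4, -1.0, -2.4]
grip_width: 0.0109
grip_force: 40.0
```

```bash
python3 -m pendant '[{"jaw":0,"linear":[0.05,0,0],"twist":0},{"jaw":0,"linear":[0.05,0,0],"twist":0},{"jaw":0,"linear":[0,0,0],"twist":0},{"jaw":0,"linear":[0,0,0],"twist":0}]'
python3 -c "
from h import *
go(.5488,.042,.192,-4)"
```

```text
time: 8.37
position: [0.5496, 0.0423, 0.1922]
tool_rot: [0.999, -0.035, -0.0, -0.0]
ft_force: [0.5, 0.2, -3.4]
grip_width: 0.0112
grip_force: 40.0
t 8.37 pos [0.5496 0.0423 0.1922] a -4.00 twist -0.00 shift cm [-0.08  0.04  0.02] tilt [-1.e-04  0.e+00 -1.e+00] F [ 0.5  0.2 -3.4] w 0.0112 g 40.0
```

```bash
python3 -m pendant '[{"jaw":0,"linear":[0.05,0,0],"twist":0},{"jaw":0,"linear":[0.05,0,0],"twist":0},{"jaw":0,"linear":[0,0,0],"twist":0},{"jaw":0,"linear":[0,0,0],"twist":0}]'
python3 -c "
from h import *
go(.5488,.042,.192,-4)"
```

```text
time: 8.7
position: [0.5504, 0.0423, 0.1922]
tool_rot: [0.999, -0.035, -0.0, -0.0]
ft_force: [-1.0, 0.6, -3.3]
grip_width: 0.0113
grip_force: 40.0
t 8.70 pos [0.5504 0.0423 0.1922] a -4.00 twist -0.00 shift cm [-0.16  0.04  0.02] tilt [-4.e-04  0.e+00 -1.e+00] F [-1.   0.6 -3.3] w 0.0113 g 40.0
```

```bash
python3 -m pendant '[{"jaw":0,"linear":[0.05,0,0],"twist":0},{"jaw":0,"linear":[0.05,0,0],"twist":0},{"jaw":0,"linear":[0,0,0],"twist":0},{"jaw":0,"linear":[0,0,0],"twist":0}]'
python3 - <<'E'
from h import *
go(.5488,.042,.192,-4)
c=shot('wrist','w4.png')
W=pts(c);hsv=cv2.cvtColor(c['color'],cv2.COLOR_BGR2HSV).astype(int);H,S=hsv[...,0],hsv[...,1]
def rep(k,m):
    p=W[m]
    r=cv2.minAreaRect((p[:,:2]*1000).astype(np.float32));print(k,len(p),'z',np.percentile(p[:,2],[2,50,98]).round(4),np.round(r[0],1),np.round(r[1],1),round(r[2],2))
near=(W[...,0]>.35)&(W[...,0]<.75)&(W[...,1]>-.04)&(W[...,1]<.115)
rep('red',near&((H<6)|(H>174))&(S>150)&(W[...,2]>.17))
rep('plate',near&(S<60)&(W[...,2]>.166)&(W[...,2]<.178)&(W[...,0]>.595))
E
```

```text
time: 9.03
position: [0.5514, 0.0422, 0.1922]
tool_rot: [0.999, -0.035, -0.0, -0.0]
ft_force: [-0.9, -0.3, -1.0]
grip_width: 0.0112
grip_force: 40.0
t 9.03 pos [0.5514 0.0422 0.1922] a -4.00 twist -0.00 shift cm [-0.25  0.04  0.02] tilt [-6.e-04  1.e-04 -1.e+00] F [-0.9 -0.3 -1. ] w 0.0112 g 40.0
red 3768 z [0.2067 0.2084 0.2098] [590.5  39.1] [33.6 25.6] 85.6
plate 1993 z [0.1683 0.1705 0.172 ] [609.8  37.9] [95.6  6. ] 86.0
```

View pics/w4.png

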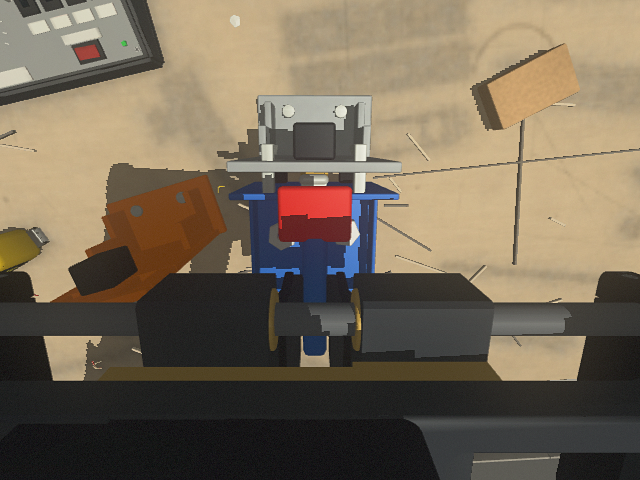

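The hooks go through the slots and the lips at (267,150) and (360,152) show behind the plate. The measured travel exceeds the expected contact by about 2 mm, so I'll check for tilt and lateral centring before lowering.

```bash
python3 - <<'E'
from h import *
c=dict(np.load('wrist.npz'));W=pts(c);hsv=cv2.cvtColor(c['color'],cv2.COLOR_BGR2HSV).astype(int);H,S=hsv[...,0],hsv[...,1]
m=((H<6)|(H>174))&(S>150)&(W[...,2]>.2);p=W[m]
print('red plane slope',np.linalg.lstsq(np.c_[p-p.mean(0)][:,:2],(p-p.mean(0))[:,2],rcond=None)[0])
X=np.array([.9976,-.0698]);Y=np.array([.0698,.9976]);o=np.array([.6068,.0381])
q=np.stack([(W[...,:2]-o)@X,(W[...,:2]-o)@Y],-1)
# hook steel bits behind and before the plate
for nm,x0,x1 in(('behind',.0065,.03),('front',-.02,-.002)):
  for s in(1,-1):
    k=(q[...,0]>x0)&(q[...,0]<x1)&(abs(q[...,1]-s*.027)<.012)&(W[...,2]>.135)&(W[...,2]<.167)&(S<70)
    print(nm,s,k.sum(),np.percentile(q[k],[2,98],axis=0).round(4).tolist() if k.sum() else '',np.median(W[k][:,2]).round(4) if k.sum() else '')
o=robot.get_obs();print(o['ft_force'],o['moment'])
E
```

```text
red plane slope [-0.03062538  0.0089194 ]
behind 1 241 [[0.0067, 0.0236], [0.0151, 0.0305]] 0.1579
behind -1 239 [[0.0067, -0.0301], [0.0151, -0.0232]] 0.1575
front 1 236 [[-0.0127, 0.0237], [-0.0024, 0.0307]] 0.1583
front -1 281 [[-0.0142, -0.0381], [-0.0024, -0.0233]] 0.1577
[-0.38711786  0.25490917 -2.70221891] [0.06598308 0.33709487 0.00649013]
```

Both hooks are centred to 0.3 mm. The bin has pitched 0.03 rad in the grip because its bumpers are touching. I'll back off 1.5 mm and lower.

```bash
python3 -m pendant '[{"jaw":0,"linear":[-0.15,0,0],"twist":0},{"jaw":0,"linear":[0,0,0.2],"twist":0},{"jaw":0,"linear":[0,0,0.2],"twist":0},{"jaw":0,"linear":[0,0,0.2],"twist":0},{"jaw":0,"linear":[0,0,0.2],"twist":0},{"jaw":0,"linear":[0,0,0.2],"twist":0},{"jaw":0,"linear":[0,0,0],"twist":0},{"jaw":0,"linear":[0,0,0],"twist":0}]'
python3 -m pendant '[{"jaw":0,"linear":[0,0,0.1],"twist":0},{"jaw":0,"linear":[0,0,0.1],"twist":0},{"jaw":0,"linear":[0,0,0],"twist":0},{"jaw":0,"linear":[0,0,0],"twist":0}]'
```

```text
time: 9.75
position: [0.5493, 0.0424, 0.1823]
tool_rot: [0.999, -0.035, -0.001, 0.0]
ft_force: [-4.2, -0.1, 1.3]
grip_width: 0.0114
grip_force: 40.0
time: 10.08
position: [0.5493, 0.0425, 0.1808]
tool_rot: [0.999, -0.035, -0.001, -0.0]
ft_force: [-5.5, 0.4, 4.8]
grip_width: 0.0109
grip_force: 40.0
```

```bash
python3 -m pendant '[{"jaw":0,"linear":[0,0,-0.1],"twist":0},{"jaw":0.1,"linear":[0,0,0],"twist":0},{"jaw":0.2,"linear":[0,0,0],"twist":0},{"jaw":0.35,"linear":[0,0,0],"twist":0},{"jaw":0.5,"linear":[0,0,0],"twist":0},{"jaw":0.5,"linear":[0,0,0],"twist":0},{"jaw":0.5,"linear":[0,0,0],"twist":0},{"jaw":0.5,"linear":[0,0,0],"twist":0}]'
cat > chk.py <<'E'
from h import *
import sys
go(.5488,.042,.192,-4)
c=shot('wrist',sys.argv[1]);W=pts(c);hsv=cv2.cvtColor(c['color'],cv2.COLOR_BGR2HSV).astype(int);H,S=hsv[...,0],hsv[...,1]
m=((H<6)|(H>174))&(S>150)&(W[...,2]>.16)&(W[...,0]>.55)&(abs(W[...,1]-.04)<.04);p=W[m]
r=cv2.minAreaRect((p[:,:2]*1000).astype(np.float32));d=p-p.mean(0)
print('red',len(p),np.round(r[0],1),np.round(r[1],1),round(r[2],1),'z',np.median(p[:,2]).round(4),'slope',np.linalg.lstsq(d[:,:2],d[:,2],rcond=None)[0].round(3))
E
python3 chk.py w5.png
```

```text
time: 10.75
position: [0.5506, 0.0422, 0.1813]
tool_rot: [0.999, -0.035, 0.001, 0.0]
ft_force: [-0.1, 0.3, -0.2]
grip_width: 0.0402
grip_force: 0.0
t 10.75 pos [0.5506 0.0422 0.1813] a -4.00 twist -0.00 shift cm [-0.18  0.03 -1.07] tilt [ 1.e-03 -1.e-04 -1.e+00] F [-0.1  0.3 -0.2] w 0.0402 g 0.0
red 3119 [581.4  40.3] [33.6 25.7] 85.9 z 0.1951 slope [0.037 0.   ]
```

The bin hangs on its own 12 mm above home, leaning 0.037 rad as described. Next I retreat, close the fingers and move over the tab.

```bash
python3 -m pendant '[{"jaw":0.5,"linear":[0,0,-1],"twist":0},{"jaw":0.5,"linear":[0,0,-2],"twist":0},{"jaw":0.5,"linear":[0,0,-2],"twist":0},{"jaw":0.3,"linear":[0,0,-1.2],"twist":0},{"jaw":0,"linear":[1,0,0],"twist":0},{"jaw":0,"linear":[1.5,0,0],"twist":0},{"jaw":0,"linear":[1.2,0,0],"twist":0},{"jaw":0,"linear":[0,0,0],"twist":0},{"jaw":0,"linear":[0,0,0],"twist":0},{"jaw":0,"linear":[0,0,0],"twist":0},{"jaw":0,"linear":[0,0,0],"twist":0},{"jaw":0,"linear":[0,0,0],"twist":0}]' 20
python3 -c "
from h import *
go(.588,.0397,.212,-4)"
```

```text
time: 11.8
position: [0.5863, 0.0398, 0.243]
tool_rot: [0.999, -0.035, -0.001, -0.0]
ft_force: [0.1, -0.3, -0.4]
grip_width: 0.0012
grip_force: 0.0
t 11.80 pos [0.5863 0.0398 0.243 ] a -4.00 twist 0.00 shift cm [ 0.17 -0.    3.1 ] tilt [-1.e-03  1.e-04 -1.e+00] F [ 0.1 -0.3 -0.4] w 0.0012 g 0.0
```

```bash
python3 chk.py w5b.png
```

```text
t 11.80 pos [0.5863 0.0398 0.243 ] a -4.00 twist 0.00 shift cm [-3.75  0.04  5.1 ] tilt [-1.e-03  1.e-04 -1.e+00] F [ 0.1 -0.3 -0.4] w 0.0012 g 0.0
red 1466 [583.4  40.3] [33.1 25.9] 87.2 z 0.1952 slope [ 0.073 -0.015]
```

View pics/w5b.png

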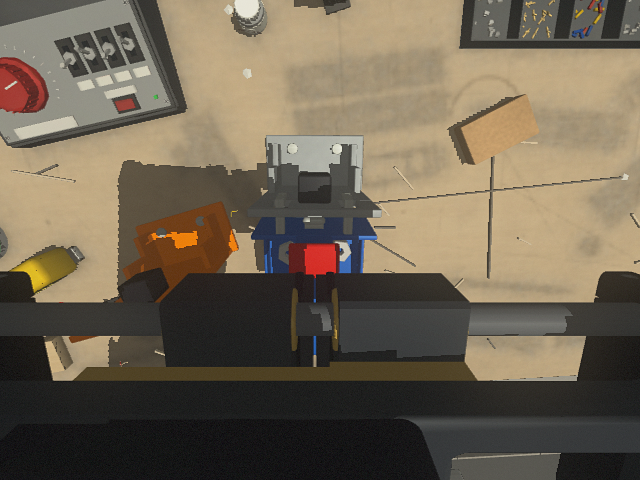

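The bin hangs in its slots with the red tab at (314,260), directly under the closed fingers, and the nuts at (284,250) and (345,250). Now I press.

```bash
python3 -m pendant '[{"jaw":0,"linear":[0.2,0,1],"twist":0},{"jaw":0,"linear":[0,0,1],"twist":0},{"jaw":0,"linear":[0,0,0.6],"twist":0},{"jaw":0,"linear":[0,0,0.3],"twist":0},{"jaw":0,"linear":[0,0,0.2],"twist":0},{"jaw":0,"linear":[0,0,0.2],"twist":0},{"jaw":0,"linear":[0,0,0.2],"twist":0},{"jaw":0,"linear":[0,0,0],"twist":0},{"jaw":0,"linear":[0,0,0],"twist":0}]'
python3 -m pendant '[{"jaw":0,"linear":[0,0,0.15],"twist":0},{"jaw":0,"linear":[0,0,0.15],"twist":0},{"jaw":0,"linear":[0,0,0],"twist":0}]'
python3 -m pendant '[{"jaw":0,"linear":[0,0,0.15],"twist":0},{"jaw":0,"linear":[0,0,0.15],"twist":0},{"jaw":0,"linear":[0,0,0],"twist":0}]'
```

```text
time: 12.6
position: [0.5892, 0.0396, 0.2084]
tool_rot: [0.999, -0.035, 0.0, 0.0]
ft_force: [0.2, 0.3, -0.1]
grip_width: 0.0002
grip_force: 0.0
time: 12.85
position: [0.5888, 0.0396, 0.2051]
tool_rot: [0.999, -0.035, -0.0, -0.0]
ft_force: [-0.1, 0.7, 0.3]
grip_width: 0.0005
grip_force: 0.0
time: 13.1
position: [0.5888, 0.0396, 0.2019]
tool_rot: [0.999, -0.035, -0.0, -0.0]
ft_force: [-0.0, -0.6, -0.1]
grip_width: 0.0004
grip_force: 0.0
```

```bash
python3 chk.py w6.png; python3 -c "
from h import *
print(robot.nose_length)"
```

```text
t 13.10 pos [0.5888 0.0396 0.2019] a -4.00 twist -0.00 shift cm [-4.    0.04  0.99] tilt [-6.e-04  1.e-04 -1.e+00] F [-0.  -0.6 -0.1] w 0.0004 g 0.0
red 308 [592.5  39.6] [32.9  3.7] 85.4 z 0.195 slope [-0.32   0.024]
0.017
```

View pics/w6.png

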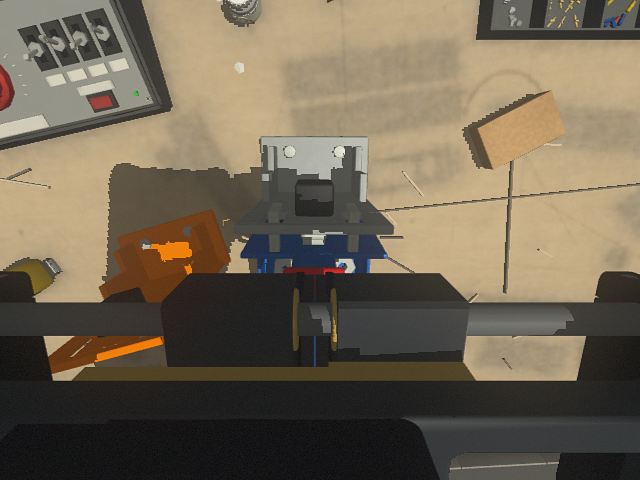

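```bash
python3 - <<'E'
from h import *
c=dict(np.load('wrist.npz'));W=pts(c);hsv=cv2.cvtColor(c['color'],cv2.COLOR_BGR2HSV).astype(int);H,S=hsv[...,0],hsv[...,1]
for nm,r,cc in(('wall',range(236,262,3),(255,375)),('redcol',range(262,284,2),(300,330)),('hook',range(205,250,4),(275,354)),('plate',range(205,240,4),(300,)),):
    for col in cc: print(nm,col,[(v,*W[v,col].round(4)[[0,2]].tolist(),int(H[v,col])) for v in r])
E
```

```text
wall 255 [(236, 0.5935, 0.1083, 110), (239, 0.5934, 0.1177, 108), (242, 0.593, 0.1252, 111), (245, 0.5924, 0.1315, 108), (248, 0.5921, 0.1386, 110), (251, 0.5917, 0.1448, 109), (254, 0.5904, 0.1478, 111), (257, 0.5888, 0.1496, 110), (260, 0.54, -0.0002, 20)]
wall 375 [(236, 0.5871, 0.1089, 110), (239, 0.5865, 0.1156, 111), (242, 0.5864, 0.1237, 111), (245, 0.5862, 0.1311, 110), (248, 0.5857, 0.1369, 112), (251, 0.5854, 0.143, 112), (254, 0.585, 0.1487, 111), (257, 0.5828, 0.1486, 110), (260, 0.5304, -0.0009, 18)]
redcol 300 [(262, 0.5883, 0.1651, 107), (264, 0.5882, 0.1688, 109), (266, 0.5879, 0.1719, 110), (268, 0.5944, 0.1944, 0), (270, 0.5937, 0.1956, 1), (272, 0.5995, 0.215, 98), (274, 0.5993, 0.2172, 165), (276, 0.5993, 0.2201, 150), (278, 0.5996, 0.2234, 170), (280, 0.5991, 0.2247, 120), (282, 0.599, 0.2269, 0)]
redcol 330 [(262, 0.5867, 0.1643, 109), (264, 0.5863, 0.1672, 110), (266, 0.5867, 0.1721, 109), (268, 0.5932, 0.1941, 1), (270, 0.5923, 0.195, 1), (272, 0.5981, 0.214, 101), (274, 0.5983, 0.2173, 10), (276, 0.5986, 0.2207, 60), (278, 0.5983, 0.2227, 150), (280, 0.5981, 
[... 258 characters left out ...]
, 36), (237, 0.601, 0.1466, 26), (241, 0.5979, 0.1455, 30), (245, 0.5952, 0.1457, 40), (249, 0.5921, 0.1447, 30)]
hook 354 [(205, 0.6147, 0.1205, 30), (209, 0.6146, 0.1368, 30), (213, 0.6137, 0.1465, 30), (217, 0.6111, 0.1471, 26), (221, 0.6083, 0.1465, 23), (225, 0.6109, 0.1701, 30), (229, 0.6086, 0.1709, 30), (233, 0.6059, 0.1698, 40), (237, 0.5972, 0.1463, 26), (241, 0.5941, 0.1452, 20), (245, 0.5916, 0.1461, 30), (249, 0.5888, 0.1463, 30)]
plate 300 [(205, 0.6212, 0.145, 23), (209, 0.6188, 0.1463, 30), (213, 0.6157, 0.1442, 15), (217, 0.6135, 0.1465, 45), (221, 0.6135, 0.1599, 45), (225, 0.6131, 0.1701, 30), (229, 0.611, 0.1716, 60), (233, 0.6087, 0.1721, 15), (237, 0.5909, 0.1111, 109)]
```

The bin is still at hung height: back wall top at z 0.148, tab at 0.195. There is no contact force, so the closed fingertips sit higher than the 17 mm nose length suggests. I'll continue down in small steps and watch the force.

```bash
python3 -m pendant '[{"jaw":0,"linear":[0,0,0.15],"twist":0},{"jaw":0,"linear":[0,0,0.15],"twist":0},{"jaw":0,"linear":[0,0,0],"twist":0}]' | sed -n '1,2p;4p'
python3 -m pendant '[{"jaw":0,"linear":[0,0,0.15],"twist":0},{"jaw":0,"linear":[0,0,0.15],"twist":0},{"jaw":0,"linear":[0,0,0],"twist":0}]'| sed -n '1,2p;4p'
```

```text
time: 13.4
position: [0.5888, 0.0396, 0.1989]
ft_force: [0.2, -0.9, -0.9]
time: 13.65
position: [0.5887, 0.0396, 0.1959]
ft_force: [-0.2, -0.3, -0.5]
```

```bash
python3 - <<'E'
from h import *
c=shot('wrist');W=pts(c);hsv=cv2.cvtColor(c['color'],cv2.COLOR_BGR2HSV).astype(int);H=hsv[...,0]
print('cam',np.linalg.inv(c['view'])[:3,3].round(3), robot.get_obs()['position'].round(4))
for col in(288,300,310,316,322,330,344): print(col,[(v,*W[v,col].round(3)[[0,2]].tolist(),int(H[v,col])) for v in range(256,300,3)])
d=shot('scene');V=pts(d);m=(abs(V[...,0]-.588)<.05)&(abs(V[...,1]-.04)<.06)&(V[...,2]>.17)
print(m.sum(),np.round(V[m].min(0),3),np.round(V[m].max(0),3));k=np.argwhere(m);print(k.min(0),k.max(0))
y0,x0=k.min(0)-15;y1,x1=k.max(0)+40
cv2.imwrite('pics/s7.png',cv2.resize(d['color'][max(y0,0):y1,x0-20:x1+20],None,fx=4,fy=4)[:600,:800])
E
```

```text
cam [0.657 0.034 0.37 ] [0.5889 0.0396 0.196 ]
288 [(256, 0.589, 0.147, 109), (259, 0.587, 0.149, 108), (262, 0.558, 0.064, 22), (265, 0.555, 0.064, 17), (268, 0.552, 0.064, 21), (271, 0.595, 0.193, 179), (274, 0.626, 0.283, 100), (277, 0.626, 0.286, 150), (280, 0.626, 0.288, 120), (283, 0.626, 0.29, 105), (286, 0.626, 0.292, 100), (289, 0.626, 0.293, 150), (292, 0.626, 0.297, 100), (295, 0.626, 0.297, 105), (298, 0.626, 0.299, 83)]
300 [(256, 0.589, 0.149, 109), (259, 0.589, 0.155, 110), (262, 0.588, 0.159, 109), (265, 0.588, 0.165, 109), (268, 0.588, 0.171, 108), (271, 0.595, 0.194, 4), (274, 0.599, 0.211, 105), (277, 0.599, 0.216, 120), (280, 0.599, 0.219, 170), (283, 0.599, 0.223, 140), (286, 0.599, 0.226, 125), (289, 0.599, 0.23, 132), (292, 0.599, 0.233, 150), (295, 0.599, 0.235, 110), (298, 0.599, 0.239, 120)]
310 [(256, 0.588, 0.148, 110), (259, 0.588, 0.155, 107), (262, 0.588, 0.16, 109), (265, 0.588, 0.165, 109), (268, 0.587, 0.169, 108), (271, 0.594, 0.193, 1), (274, 0.593, 0.195, 3), (277, 0.598, 0.212, 0), (280, 0.598, 0.217, 132), (283, 0.597, 0.219, 145), (286, 0.598, 
[... 1019 characters left out ...]
271, 0.593, 0.193, 0), (274, 0.598, 0.211, 140), (277, 0.598, 0.216, 15), (280, 0.598, 0.218, 0), (283, 0.598, 0.223, 120), (286, 0.598, 0.226, 90), (289, 0.598, 0.229, 150), (292, 0.598, 0.233, 15), (295, 0.599, 0.237, 17), (298, 0.598, 0.239, 20)]
344 [(256, 0.587, 0.149, 110), (259, 0.585, 0.149, 108), (262, 0.554, 0.064, 25), (265, 0.549, 0.057, 110), (268, 0.545, 0.055, 111), (271, 0.544, 0.06, 9), (274, 0.625, 0.283, 70), (277, 0.625, 0.286, 0), (280, 0.625, 0.288, 158), (283, 0.625, 0.29, 165), (286, 0.625, 0.292, 120), (289, 0.625, 0.294, 15), (292, 0.625, 0.296, 30), (295, 0.625, 0.297, 45), (298, 0.625, 0.299, 15)]
8901 [ 0.538 -0.02   0.17 ] [0.635 0.1   0.568]
[  0 219] [233 311]
```

View pics/s7.png

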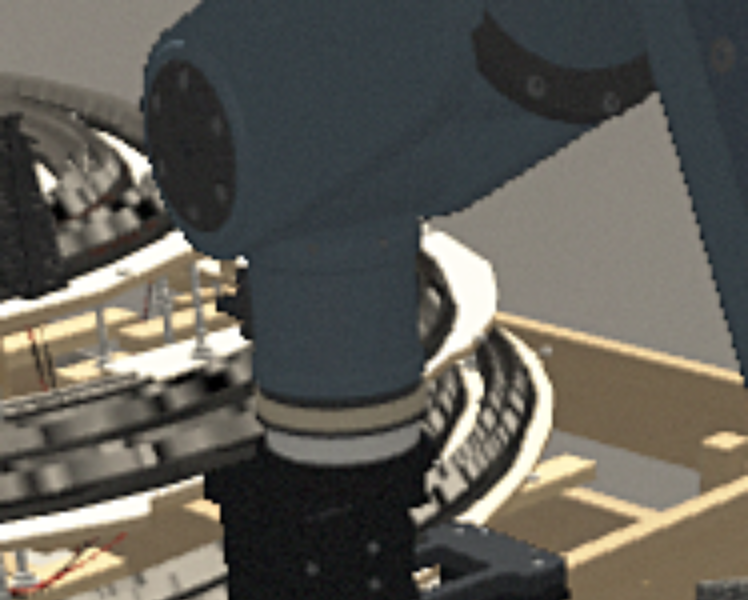

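That crop shows only the wrist. The depth data is clearer: the closed fingers' visible lower edge is at z 0.211 and the tab is at 0.195, so there are about 16 mm left. I'll keep going down carefully.

```bash
for i in 1; do python3 -m pendant '[{"jaw":0,"linear":[0,0,0.2],"twist":0},{"jaw":0,"linear":[0,0,0.2],"twist":0},{"jaw":0,"linear":[0,0,0],"twist":0}]' | sed -n '1,2p;4p'; done
python3 -m pendant '[{"jaw":0,"linear":[0,0,0.2],"twist":0},{"jaw":0,"linear":[0,0,0.2],"twist":0},{"jaw":0,"linear":[0,0,0],"twist":0}]'| sed -n '1,2p;4p'
python3 -m pendant '[{"jaw":0,"linear":[0,0,0.15],"twist":0},{"jaw":0,"linear":[0,0,0.15],"twist":0},{"jaw":0,"linear":[0,0,0],"twist":0}]'| sed -n '1,2p;4p'
```

```text
time: 14.0
position: [0.5887, 0.0396, 0.1918]
ft_force: [0.4, -0.1, 0.6]
time: 14.25
position: [0.5886, 0.0396, 0.1877]
ft_force: [-0.2, -0.1, 0.3]
time: 14.5
position: [0.5888, 0.0396, 0.1849]
ft_force: [-0.1, 0.0, 0.3]
```

```bash
python3 -m pendant '[{"jaw":0,"linear":[0,0,0.15],"twist":0},{"jaw":0,"linear":[0,0,0.15],"twist":0},{"jaw":0,"linear":[0,0,0],"twist":0}]'| sed -n '1,2p;4p'
python3 -m pendant '[{"jaw":0,"linear":[0,0,0.15],"twist":0},{"jaw":0,"linear":[0,0,0],"twist":0}]'| sed -n '1,2p;4p'
python3 -m pendant '[{"jaw":0,"linear":[0,0,0.15],"twist":0},{"jaw":0,"linear":[0,0,0],"twist":0}]'| sed -n '1,2p;4p'
```

```text
time: 14.75
position: [0.5894, 0.0397, 0.1837]
ft_force: [-1.3, 0.5, 6.8]
time: 14.92
position: [0.5896, 0.0396, 0.1835]
ft_force: [-4.0, -0.1, 13.2]
time: 15.08
position: [0.5897, 0.0396, 0.1831]
ft_force: [-4.9, 0.8, 17.8]
```

```bash
python3 - <<'E'
from h import *
c=shot('wrist');W=pts(c);hsv=cv2.cvtColor(c['color'],cv2.COLOR_BGR2HSV).astype(int);H=hsv[...,0]
for col in(300,316,330): print(col,[(v,*W[v,col].round(3)[[0,2]].tolist(),int(H[v,col])) for v in range(256,300,3)])
E
```

```text
300 [(256, 0.59, 0.136, 107), (259, 0.59, 0.141, 107), (262, 0.59, 0.147, 107), (265, 0.589, 0.152, 108), (268, 0.589, 0.157, 107), (271, 0.589, 0.162, 111), (274, 0.6, 0.199, 90), (277, 0.6, 0.202, 150), (280, 0.6, 0.206, 130), (283, 0.6, 0.209, 105), (286, 0.6, 0.214, 135), (289, 0.6, 0.217, 102), (292, 0.601, 0.222, 0), (295, 0.6, 0.224, 132), (298, 0.6, 0.226, 0)]
316 [(256, 0.589, 0.136, 109), (259, 0.589, 0.141, 109), (262, 0.588, 0.146, 109), (265, 0.588, 0.151, 107), (268, 0.588, 0.157, 110), (271, 0.588, 0.161, 109), (274, 0.588, 0.166, 110), (277, 0.598, 0.199, 0), (280, 0.598, 0.202, 75), (283, 0.598, 0.205, 96), (286, 0.598, 0.21, 60), (289, 0.599, 0.215, 100), (292, 0.599, 0.218, 75), (295, 0.598, 0.221, 75), (298, 0.597, 0.22, 132)]
330 [(256, 0.589, 0.135, 108), (259, 0.588, 0.141, 108), (262, 0.588, 0.145, 109), (265, 0.588, 0.151, 109), (268, 0.587, 0.155, 109), (271, 0.587, 0.161, 107), (274, 0.599, 0.199, 135), (277, 0.599, 0.203, 120), (280, 0.599, 0.206, 70), (283, 0.599, 0.21, 120), (286, 0.599, 0.214, 120), (289, 0.6, 0.218, 128), (292, 0.6, 0.221, 27), (295, 0.6, 0.225, 19), (298, 0.599, 0.226, 20)]
```

Force rises steeply with no further travel, so the bin appears bottomed. I'll lift off and measure.

```bash
python3 -m pendant '[{"jaw":0,"linear":[0,0,-0.5],"twist":0},{"jaw":0,"linear":[0,0,-1.5],"twist":0},{"jaw":0,"linear":[0,0,-2],"twist":0},{"jaw":0,"linear":[0,0,-2],"twist":0},{"jaw":0,"linear":[0,0,-1],"twist":0},{"jaw":0,"linear":[-2,0,0],"twist":0},{"jaw":0,"linear":[-3,0,0],"twist":0},{"jaw":0,"linear":[-2,0,0],"twist":0},{"jaw":0,"linear":[0,0,0],"twist":0},{"jaw":0,"linear":[0,0,0],"twist":0}]'
python3 chk.py w8.png; python3 - <<'E'
from h import *
c=dict(np.load('wrist.npz'));W=pts(c);hsv=cv2.cvtColor(c['color'],cv2.COLOR_BGR2HSV).astype(int);H,S=hsv[...,0],hsv[...,1]
X=np.array([.9976,-.0698]);Y=np.array([.0698,.9976]);o=np.array([.6068,.0381])
q=np.stack([(W[...,:2]-o)@X,(W[...,:2]-o)@Y],-1)
for s in(1,-1):
    k=(q[...,0]>.007)&(q[...,0]<.013)&(abs(q[...,1]-s*.027)<.005)&(W[...,2]>.1)&(W[...,2]<.165);print('neck z',k.sum(),np.median(W[k][:,2]).round(4))
k=(abs(H-110)<12)&(S>120)&(q[...,0]>-.022)&(q[...,0]<-.01)&(abs(q[...,1])>.03)&(abs(q[...,1])<.048);print('wall top',k.sum(),np.percentile(W[k][:,2],[50,90,98]).round(4))
k=(q[...,0]<-.02)&(q[...,0]>-.105)&(abs(q[...,1])<.045)&(S<50)&(W[...,2]<.075)&(W[...,2]>.04);n,l,st,ce=cv2.connectedComponentsWithStats(k.astype(np.uint8))
print([(st[i][4],W[l==i].mean(0).round(3)) for i in range(1,n) if st[i][4]>60])
k=(abs(H-22)<8)&(S>100)&(abs(q[...,0])<.02)&(abs(q[...,1])<.012)&(W[...,2]>.1);print('brass',k.sum(),np.percentile(q[k][:,0],[2,98]) if k.sum() else '')
d=shot('top')
E
```

```text
time: 15.97
position: [0.5185, 0.0446, 0.2492]
tool_rot: [0.999, -0.035, 0.0, 0.0]
ft_force: [0.1, -0.0, 0.2]
grip_width: 0.0002
grip_force: 0.0
t 15.97 pos [0.5185 0.0446 0.2492] a -4.00 twist 0.00 shift cm [3.04 0.05 5.72] tilt [ 1.e-04 -0.e+00 -1.e+00] F [ 0.1 -0.   0.2] w 0.0002 g 0.0
red 1963 [581.1  40.3] [33.6 24.9] 86.0 z 0.1949 slope [ 0.05  -0.004]
neck z 21 0.1463
neck z 20 0.1461
wall top 212 [0.1482 0.149  0.1494]
[(np.int32(355), array([0.548, 0.016, 0.063])), (np.int32(366), array([0.549, 0.069, 0.063]))]
brass 213 [-0.00728657 -0.00059352]
```

The bin is still hung at tab z 0.195, with the catch and both nuts in place. The push of about 18 N met something without moving it. I'll press again centred on the specified tab point, logging moment and bin height to locate the contact.

```bash
cat > p.py <<'E'
from h import *
from scipy.spatial.transform import Rotation as R
o=robot.get_obs();print('t %.2f'%o['time'],o['position'].round(4),'F',o['ft_force'].round(1),'M',o['moment'].round(3),'w',round(float(o['grip_width']),4))
c=shot('wrist');W=pts(c);hsv=cv2.cvtColor(c['color'],cv2.COLOR_BGR2HSV).astype(int);H,S=hsv[...,0],hsv[...,1]
X=np.array([.9976,-.0698]);Y=np.array([.0698,.9976])
q=np.stack([(W[...,:2]-[.6068,.0381])@X,(W[...,:2]-[.6068,.0381])@Y],-1);z=W[...,2]
k=(abs(H-110)<12)&(S>120)&(q[...,0]>-.024)&(q[...,0]<-.008)&(abs(q[...,1])>.03)&(abs(q[...,1])<.048)
n=(q[...,0]>.007)&(q[...,0]<.013)&(abs(abs(q[...,1])-.027)<.005)&(z>.1)&(z<.165)
f=(abs(q[...,1])<.012)&(q[...,0]<.01)&(q[...,0]>-.02)&(z>.17)&(z<.3)&~(((H<6)|(H>174))&(S>150))&~((abs(H-110)<12)&(S>120))
r=((H<6)|(H>174))&(S>150)&(z>.15)&(abs(q[...,1])<.025)&(q[...,0]>-.06)
print('walltop',np.percentile(z[k],90).round(4),'neck',np.median(z[n]).round(4),'finger low',np.percentile(z[f],1).round(4) if f.sum() else '','red',r.sum(),np.median(z[r]).round(4) if r.sum() else '')
E
python3 -m pendant '[{"jaw":0,"linear":[2,0,0],"twist":0},{"jaw":0,"linear":[3,0,0],"twist":0},{"jaw":0,"linear":[1.6,0,0],"twist":0},{"jaw":0,"linear":[0,0,2],"twist":0},{"jaw":0,"linear":[0,0,2],"twist":0},{"jaw":0,"linear":[0,0,1.5],"twist":0},{"jaw":0,"linear":[0,0,0.5],"twist":0},{"jaw":0,"linear":[0,0,0.2],"twist":0},{"jaw":0,"linear":[0,0,0],"twist":0},{"jaw":0,"linear":[0,0,0],"twist":0}]'|sed -n '1,2p;4p'
python3 p.py
python3 -m pendant '[{"jaw":0,"linear":[0,0,0.15],"twist":0},{"jaw":0,"linear":[0,0,0.15],"twist":0},{"jaw":0,"linear":[0,0,0.1],"twist":0},{"jaw":0,"linear":[0,0,0],"twist":0}]'|sed -n '1,2p;4p'
python3 p.py
```

```text
time: 16.9
position: [0.5862, 0.0397, 0.188]
ft_force: [-0.1, -0.4, 0.6]
t 16.90 [0.5862 0.0397 0.188 ] F [-0.1 -0.4  0.6] M [ 0.033  0.014 -0.023] w 0.0006
walltop 0.1483 neck 0.1383 finger low 0.1703 red 125 0.1938
time: 17.28
position: [0.5853, 0.0398, 0.1839]
ft_force: [-0.6, -0.6, 1.6]
t 17.28 [0.5853 0.0398 0.1839] F [-0.6 -0.6  1.6] M [0.05  0.032 0.017] w 0.0007
walltop 0.1484 neck 0.1383 finger low 0.1704 red 31 0.1938
```

```bash
python3 -m pendant '[{"jaw":0,"linear":[0,0,0.1],"twist":0},{"jaw":0,"linear":[0,0,0.1],"twist":0},{"jaw":0,"linear":[0,0,0],"twist":0},{"jaw":0,"linear":[0,0,0],"twist":0}]'|sed -n '1,2p;4p'
python3 p.py
python3 -m pendant '[{"jaw":0,"linear":[0,0,0.15],"twist":0},{"jaw":0,"linear":[0,0,0.1],"twist":0},{"jaw":0,"linear":[0,0,0],"twist":0},{"jaw":0,"linear":[0,0,0],"twist":0}]'|sed -n '1,2p;4p'
python3 p.py
```

```text
time: 17.67
position: [0.5856, 0.0398, 0.1835]
ft_force: [-1.5, 0.8, 10.6]
t 17.67 [0.5856 0.0398 0.1835] F [-1.5  0.8 10.6] M [ 0.158  0.507 -0.028] w 0.0004
walltop 0.1482 neck 0.139 finger low 0.1704 red 27 0.1938
time: 18.05
position: [0.5859, 0.0398, 0.183]
ft_force: [-5.9, -0.1, 20.6]
t 18.05 [0.5859 0.0398 0.183 ] F [-5.9 -0.1 20.6] M [0.118 0.949 0.079] w 0.0001
walltop 0.1477 neck 0.1382 finger low 0.1703 red 24 0.1932
```

```bash
python3 - <<'E'
from h import *
c=shot('scene');W=pts(c);hsv=cv2.cvtColor(c['color'],cv2.COLOR_BGR2HSV).astype(int);H,S,V=hsv[...,0],hsv[...,1],hsv[...,2]
print('cam',np.linalg.inv(c['view'])[:3,3].round(2))
X=np.array([.9976,-.0698]);Y=np.array([.0698,.9976]);t=robot.get_obs()['position']
q=np.stack([(W[...,:2]-t[:2])@X,(W[...,:2]-t[:2])@Y],-1);z=W[...,2]
blue=(abs(H-110)<12)&(S>120);red=((H<6)|(H>174))&(S>150)
dark=(V<90)&~blue&~red
for z0 in np.arange(.13,.30,.01):
    k=(z>=z0)&(z<z0+.01)&(abs(q[...,0])<.12)&(abs(q[...,1])<.12)
    e=lambda m:(m.sum(),*(np.percentile(q[m],[3,97],axis=0)*1000).round().ravel().astype(int).tolist()) if m.sum()>3 else 0
    print(z0.round(2),'dark',e(k&dark),'blue',e(k&blue),'red',e(k&red))
E
```

```text
cam [-0.05  0.59  0.67]
0.13 dark (np.int64(26), 18, 1, 45, 47) blue (np.int64(163), -76, -16, 1, 48) red 0
0.14 dark (np.int64(33), 2, 8, 47, 48) blue (np.int64(125), -76, -8, 1, 48) red 0
0.15 dark (np.int64(17), 19, -16, 25, 47) blue (np.int64(67), -77, -2, -1, 14) red 0
0.16 dark (np.int64(10), 19, 21, 26, 46) blue (np.int64(148), -78, 0, -1, 13) red 0
0.17 dark (np.int64(9), 19, 1, 26, 44) blue (np.int64(154), -78, 1, -5, 14) red 0
0.18 dark (np.int64(4), -17, 4, -8, 15) blue (np.int64(133), -78, -1, -4, 13) red 0
0.19 dark (np.int64(35), -20, -7, 7, 8) blue (np.int64(121), -75, -3, -13, 7) red (np.int64(77), -18, -15, 4, 17)
0.2 dark (np.int64(58), -14, -7, 8, 9) blue 0 red 0
0.21 dark (np.int64(68), -14, -8, 7, 9) blue 0 red 0
0.22 dark (np.int64(68), -14, -9, 7, 11) blue (np.int64(4), -13, -8, 6, 11) red 0
0.23 dark (np.int64(80), -15, -13, 6, 13) blue 0 red 0
0.24 dark (np.int64(99), -15, -14, 5, 15) blue 0 red 0
0.25 dark (np.int64(26), -15, -18, 1, 16) blue 0 red 0
0.26 dark (np.int64(107), -40, -84, 21, 87) blue (np.int64(13), -39, -81, 31, 87) red 0
0.27 dark (np.int64(468), -41, -82, 24, 86) blue (np.int64(4), -34, -67, 35, 86) red 0
0.28 dark (np.int64(579), -41, -81, 25, 87) blue (np.int64(7), -40, -83, 32, 91) red 0
0.29 dark (np.int64(304), -41, -90, 24, 94) blue (np.int64(6), -32, -84, 31, 92) red 0
```

```bash
python3 p.py; python3 - <<'E'
from h import *
A=[]
for i in range(8):
    o=robot.get_obs();A.append(np.r_[o['ft_force'],o['moment'],o['position'],o['joint_torque'][[1,2,4]]]);cams.camera('wrist')
print(np.mean(A,0).round(3))
c=dict(np.load('wrist.npz'));W=pts(c);hsv=cv2.cvtColor(c['color'],cv2.COLOR_BGR2HSV).astype(int);H,S=hsv[...,0],hsv[...,1]
X=np.array([.9976,-.0698]);Y=np.array([.0698,.9976])
q=np.stack([(W[...,:2]-[.6068,.0381])@X,(W[...,:2]-[.6068,.0381])@Y],-1);z=W[...,2]
for s in(1,-1):
    for nm,x0,x1 in(('behind',.0065,.03),('front',-.014,-.002)):
        k=(q[...,0]>x0)&(q[...,0]<x1)&(abs(q[...,1]-s*.027)<.012)&(z>.135)&(z<.165)&(S<70)
        print(nm,s,k.sum(),(np.percentile(q[k],[2,98],axis=0)*1000).round(1).tolist(),np.median(z[k]).round(4), np.polyfit(q[k][:,0],z[k],1).round(3))
    k=(abs(H-110)<12)&(S>120)&(q[...,0]>-.03)&(q[...,0]<-.008)&(s*q[...,1]>.032)&(s*q[...,1]<.048)&(z>.07)
    a=np.polyfit(z[k],q[k][:,0],1);print('wall rear x vs z slope',a.round(4),'n',k.sum(),'x at z=.11',np.polyval(a,.11).round(4))
E
```

```text
t 18.15 [0.5859 0.0398 0.183 ] F [-6.5  0.1 20.1] M [ 0.103  0.931 -0.036] w 0.0006
walltop 0.1477 neck 0.1382 finger low 0.1704 red 23 0.1928
[-5.6830e+00  6.7800e-01  2.0883e+01  9.7000e-02  9.3500e-01  5.0000e-03
  5.8600e-01  4.0000e-02  1.8300e-01 -3.0026e+01 -1.3449e+01 -1.6690e+00]
behind 1 116 [[6.7, 23.7], [10.6, 30.5]] 0.1452 [-1.674  0.159]
front 1 137 [[-13.8, 23.8], [-6.5, 30.6]] 0.1449 [0.061 0.146]
wall rear x vs z slope [-0.0852 -0.0064] n 505 x at z=.11 -0.0158
behind -1 110 [[6.6, -30.0], [10.4, -23.2]] 0.145 [-1.325  0.155]
front -1 143 [[-13.8, -29.7], [-6.5, -23.1]] 0.1449 [0.101 0.146]
wall rear x vs z slope [-0.1106 -0.0045] n 19 x at z=.11 -0.0166
```

Averaged forces put the contact at the fingertips on the tab, but the finger is dragging the tab backward (Fx about -6 N) and jamming the bin. I'll relieve that side load and see whether it slides.

```bash
python3 -m pendant '[{"jaw":0,"linear":[-0.1,0,0],"twist":0},{"jaw":0,"linear":[-0.1,0,0],"twist":0},{"jaw":0,"linear":[0,0,0],"twist":0}]'|sed -n '1,2p;4p'
python3 p.py
python3 -m pendant '[{"jaw":0,"linear":[-0.1,0,0],"twist":0},{"jaw":0,"linear":[-0.1,0,0],"twist":0},{"jaw":0,"linear":[0,0,0],"twist":0}]'|sed -n '1,2p;4p'
python3 p.py
```

```text
time: 18.85
position: [0.5855, 0.0398, 0.183]
ft_force: [-2.1, 0.0, 18.2]
t 18.85 [0.5855 0.0398 0.183 ] F [-2.1  0.  18.2] M [0.162 0.378 0.016] w 0.0003
walltop 0.1477 neck 0.1382 finger low 0.1704 red 24 0.1932
time: 19.15
position: [0.5852, 0.0398, 0.183]
ft_force: [-0.0, 0.6, 15.2]
t 19.15 [0.5852 0.0398 0.183 ] F [-0.   0.6 15.2] M [ 0.106 -0.167 -0.001] w 0.0006
walltop 0.1477 neck 0.1372 finger low 0.1704 red 26 0.1934
```

With Fx zero the contact works out at the tab's rear edge, right over the lug, so the contact is where it should be. What's left is friction, so I'll raise the push gradually, well below the limits.

```bash
python3 -m pendant '[{"jaw":0,"linear":[0,0,0.1],"twist":0},{"jaw":0,"linear":[0,0,0.1],"twist":0},{"jaw":0,"linear":[0,0,0],"twist":0},{"jaw":0,"linear":[0,0,0],"twist":0}]'|sed -n '1,2p;4p'
python3 p.py
python3 -m pendant '[{"jaw":0,"linear":[-0.1,0,0.1],"twist":0},{"jaw":0,"linear":[-0.05,0,0.05],"twist":0},{"jaw":0,"linear":[0,0,0],"twist":0},{"jaw":0,"linear":[0,0,0],"twist":0}]'|sed -n '1,2p;4p'
python3 p.py
```

```text
time: 19.53
position: [0.5855, 0.0398, 0.1828]
ft_force: [-2.5, 0.2, 26.0]
t 19.53 [0.5855 0.0398 0.1828] F [-2.5  0.2 26. ] M [ 0.14   0.301 -0.015] w 0.0002
walltop 0.1477 neck 0.1382 finger low 0.1703 red 24 0.193
time: 19.92
position: [0.5854, 0.0398, 0.1827]
ft_force: [-3.2, 1.1, 29.0]
t 19.92 [0.5854 0.0398 0.1827] F [-3.2  1.1 29. ] M [ 0.177  0.244 -0.026] w 0.0005
walltop 0.1476 neck 0.138 finger low 0.1704 red 24 0.193
```

29 N with no motion is a hard stop, so I'm backing off. The moments put the contact at the finger's rear edge, bin x ≥ 52. I'll retry with the push 8 mm further forward, so that the finger's rear edge bears at about bin x = 45.

```bash
python3 -m pendant '[{"jaw":0,"linear":[0,0,-0.8],"twist":0},{"jaw":0,"linear":[0,0,-1],"twist":0},{"jaw":0,"linear":[0,0,-0.5],"twist":0},{"jaw":0,"linear":[-0.4,0,0],"twist":0},{"jaw":0,"linear":[0,0,0],"twist":0},{"jaw":0,"linear":[0,0,0],"twist":0}]'|sed -n '1,2p;4p'
python3 p.py
python3 -m pendant '[{"jaw":0,"linear":[0,0,0.8],"twist":0},{"jaw":0,"linear":[0,0,0.6],"twist":0},{"jaw":0,"linear":[0,0,0.3],"twist":0},{"jaw":0,"linear":[0,0,0],"twist":0},{"jaw":0,"linear":[0,0,0],"twist":0}]'|sed -n '1,2p;4p'
python3 p.py
python3 -m pendant '[{"jaw":0,"linear":[0,0,0.1],"twist":0},{"jaw":0,"linear":[0,0,0.1],"twist":0},{"jaw":0,"linear":[0,0,0],"twist":0}]'|sed -n '1,2p;4p'
python3 p.py
```

```text
time: 20.47
position: [0.5745, 0.0406, 0.1972]
ft_force: [0.3, 0.0, 0.5]
t 20.47 [0.5745 0.0406 0.1972] F [0.3 0.  0.5] M [0.038 0.009 0.004] w 0.0006
walltop 0.1485 neck 0.1394 finger low 0.1702 red 1782 0.1951
time: 20.93
position: [0.5756, 0.0405, 0.1828]
ft_force: [-4.1, 0.5, 14.4]
t 20.93 [0.5756 0.0405 0.1828] F [-4.1  0.5 14.4] M [0.071 0.608 0.022] w 0.001
walltop 0.148 neck 0.1392 finger low 0.1705 red 1309 0.1948
time: 21.23
position: [0.5758, 0.0405, 0.1826]
ft_force: [-6.3, 0.1, 21.5]
t 21.23 [0.5758 0.0405 0.1826] F [-6.3  0.1 21.5] M [0.073 1.077 0.024] w 0.0003
walltop 0.1478 neck 0.1399 finger low 0.1704 red 1313 0.1945
```

```bash
python3 - <<'E'
from h import *
c=dict(np.load('wrist.npz'));W=pts(c);hsv=cv2.cvtColor(c['color'],cv2.COLOR_BGR2HSV).astype(int);H,S,V=hsv[...,0],hsv[...,1],hsv[...,2]
X=np.array([.9976,-.0698]);Y=np.array([.0698,.9976])
q=np.stack([(W[...,:2]-[.6068,.0381])@X,(W[...,:2]-[.6068,.0381])@Y],-1)*1000;z=W[...,2]*1000
f=240/np.tan(np.radians(c['fov_y'])/2);print('f',f)
for col in(300,316,330): print(col,[(v,*q[v,col].round(0).astype(int).tolist(),round(float(z[v,col]),1),int(H[v,col])) for v in range(150,290,4)])
r=((H<6)|(H>174))&(S>150)&(z>150)&(abs(q[...,1])<25);p=np.c_[q[r],z[r]];d=p-p.mean(0)
print('red x',np.percentile(p[:,0],[1,99]),'slope',np.linalg.lstsq(np.c_[d[:,:2]],d[:,2],rcond=None)[0])
b=(H>15)&(H<32)&(S>90)&(abs(q[...,1])<14)&(q[...,0]>-15)&(q[...,0]<3)&(z>100);print('brass',b.sum(),np.percentile(np.c_[q[b],z[b]],[2,50,98],axis=0).round(1).tolist() if b.sum() else '')
E
```

```text
f 351.39271955906764
300 [(150, 36, 13, 8.0, 34), (154, 32, 13, 8.9, 34), (158, 28, 14, 6.6, 38), (162, 24, 14, 7.2, 35), (166, 27, 8, 144.4, 12), (170, 25, 8, 144.6, 30), (174, 22, 8, 144.7, 30), (178, 20, 8, 145.2, 15), (182, 18, 8, 144.9, 20), (186, 15, 8, 144.1, 30), (190, 13, 8, 144.6, 40), (194, 11, 8, 145.2, 15), (198, 8, 8, 143.8, 30), (202, 6, 8, 147.0, 30), (206, -9223372036854775808, -9223372036854775808, nan, 40), (210, 5, 7, 169.8, 50), (214, 3, 7, 170.7, 23), (218, 1, 7, 171.0, 30), (222, -10, 9, 128.2, 26), (226, -16, 10, 112.5, 113), (230, -17, 9, 122.7, 109), (234, -17, 9, 131.6, 109), (238, -18, 9, 139.9, 108), (242, -19, 9, 147.7, 109), (246, -19, 8, 156.3, 110), (250, -19, 8, 163.6, 111), (254, -13, 7, 191.7, 4), (258, -14, 7, 194.4, 0), (262, -16, 7, 194.6, 1), (266, -18, 7, 194.6, 0), (270, -20, 7, 194.4, 2), (274, -21, 7, 197.6, 150), (278, -21, 6, 204.1, 143), (282, -21, 6, 208.7, 30), (286, -21, 6, 214.1, 0)]
316 [(150, 36, -2, 7.0, 36), (154, 32, -2, 6.9, 33), (158, 28, -2, 7.9, 37), (162, 24, -2, 7.3, 40), (166, 27, -1, 144.3, 30), (170, 25, -1, 145.2, 15),
[... 1203 characters left out ...]
8, 23), (218, 1, -9, 169.7, 20), (222, -16, -12, 98.8, 110), (226, -16, -11, 112.1, 111), (230, -17, -11, 121.7, 109), (234, -18, -11, 130.7, 111), (238, -18, -10, 140.8, 109), (242, -19, -10, 147.0, 108), (246, -19, -10, 156.6, 110), (250, -19, -9, 163.2, 108), (254, -13, -8, 192.7, 3), (258, -14, -8, 194.5, 0), (262, -16, -8, 195.6, 1), (266, -18, -8, 194.4, 0), (270, -20, -8, 194.3, 2), (274, -21, -8, 199.1, 0), (278, -21, -8, 203.2, 170), (282, -21, -7, 209.0, 10), (286, -21, -7, 213.6, 4)]
red x [-22.30182809 -12.39116604] slope [-0.07467371 -0.00220995]
brass 2626 [[-9.2, -13.4, 280.8], [-8.3, -1.8, 291.6], [2.3, 13.2, 295.1]]<stdin>:6: RuntimeWarning: invalid value encountered in cast
```

```bash
python3 - <<'E'
from h import *
c=dict(np.load('wrist.npz'));W=pts(c)
X=np.array([.9976,-.0698]);Y=np.array([.0698,.9976])
q=np.nan_to_num(np.stack([(W[...,:2]-[.6068,.0381])@X,(W[...,:2]-[.6068,.0381])@Y],-1)*1000,nan=999);z=np.nan_to_num(W[...,2]*1000,nan=-99)
print('median/max z map behind plate: rows x, cols y')
ys=list(range(-50,50,5))
print('      ',ys)
for x0 in range(0,70,4):
    print(x0,[ (lambda k:int(np.percentile(z[k],90)) if k.sum()>1 else None)((q[...,0]>=x0)&(q[...,0]<x0+4)&(q[...,1]>=y0)&(q[...,1]<y0+5)) for y0 in ys])
E
```

```text
median/max z map behind plate: rows x, cols y
       [-50, -45, -40, -35, -30, -25, -20, -15, -10, -5, 0, 5, 10, 15, 20, 25, 30, 35, 40, 45]
0 [280, 280, 280, 288, 288, 288, 288, 288, 288, 283, 284, 288, 288, 288, 288, 288, 288, 280, 280, 280]
4 [170, 170, 170, 287, 287, 287, 287, 287, 287, 276, 284, 287, 287, 287, 287, 287, 287, 170, 170, 170]
8 [None, 80, 79, 8, 146, 145, None, 145, 145, 145, 145, 145, 145, None, 145, 145, 141, 79, 80, None]
12 [None, 80, 79, 8, 8, 8, None, 144, 145, 145, 145, 145, 145, None, 8, 9, 8, 79, 80, None]
16 [None, 80, 79, 8, 8, 8, None, 145, 145, 145, 145, 145, 145, None, 8, 8, 8, 79, 80, None]
20 [None, 80, 79, 8, 8, 8, 7, 145, 145, 145, 145, 145, 145, 8, 8, 9, 8, 79, 80, None]
24 [None, 80, 79, 8, 8, 8, 8, 145, 145, 145, 145, 145, 145, 8, 8, 8, 8, 79, 80, None]
28 [8, 79, 75, 8, 8, 8, 8, 43, 138, 139, 140, 140, 125, 9, 8, 9, 8, 78, 80, 8]
32 [8, 40, 39, 9, 9, 8, 8, 8, 8, 8, 9, 8, 9, 8, 8, 8, 8, 39, 40, 7]
36 [8, 40, 39, 8, 8, 9, 8, 8, 8, 8, 8, 8, 8, 8, 8, 8, 8, 39, 39, 8]
40 [7, 40, 40, 8, 11, 12, 8, 8, 9, 8, 8, 8, 8, 8, 11, 12, 8, 39, 40, 8]
44 [8, 40, 39, 9, 12, 12, 10, 8, 7, 7, 8, 8, 8, 11, 12, 12, 11, 40, 40, 8]
48 [8, 40, 39, 9, 12, 12, 8, 8, 8, 8, 8, 8, 8, 10, 12, 12, 8, 39, 40, 8]
52 [8, 9, 8, 8, 10, 9, 8, 8, 8, 8, 8, 8, 8, 8, 11, 9, 8, 8, 8, 8]
56 [8, 8, 8, 8, 8, 8, 8, 8, 8, 8, 8, 8, 8, 8, 8, 8, 8, 8, 8, 8]
60 [8, 7, 7, 8, 7, 7, 7, 7, 7, 8, 7, 7, 7, 7, 8, 7, 8, 7, 7, 8]
64 [0, 0, 0, 0, 0, 0, 0, 0, 0, 0, 0, 0, 0, 0, 1, 0, 0, 0, 0, 0]
68 [0, 0, 1, 0, 0, 0, 0, 0, 1, 0, 0, 0, 0, 0, 0, 0, 0, 0, 0, 1]
```

Geometry at rest: the lean puts the lips hard against the plate's rear face. With the bin held level earlier it slid down easily at about 8 N. So I'll press lightly, drag the tab toward the plate to straighten the bin, then push down.

```bash
python3 -m pendant '[{"jaw":0,"linear":[0.15,0,-0.1],"twist":0},{"jaw":0,"linear":[0.15,0,0],"twist":0},{"jaw":0,"linear":[0,0,0],"twist":0}]'|sed -n '1,2p;4p'
python3 p.py
python3 -m pendant '[{"jaw":0,"linear":[0.15,0,0],"twist":0},{"jaw":0,"linear":[0.15,0,0],"twist":0},{"jaw":0,"linear":[0,0,0],"twist":0}]'|sed -n '1,2p;4p'
python3 p.py
python3 -m pendant '[{"jaw":0,"linear":[0.15,0,0.1],"twist":0},{"jaw":0,"linear":[0.15,0,0.1],"twist":0},{"jaw":0,"linear":[0,0,0],"twist":0}]'|sed -n '1,2p;4p'
python3 p.py
```

```text
time: 21.53
position: [0.5787, 0.0403, 0.181]
ft_force: [-0.8, -0.9, 9.9]
t 21.53 [0.5787 0.0403 0.181 ] F [-0.8 -0.9  9.9] M [ 0.065  0.236 -0.03 ] w 0.0004
walltop 0.1459 neck 0.14 finger low 0.1705 red 1209 0.1927
time: 21.83
position: [0.5806, 0.0402, 0.1802]
ft_force: [-3.8, -0.1, 6.7]
t 21.83 [0.5806 0.0402 0.1802] F [-3.8 -0.1  6.7] M [0.043 0.589 0.018] w 0.0004
walltop 0.1451 neck 0.14 finger low 0.1705 red 1202 0.1916
time: 22.13
position: [0.5841, 0.0399, 0.1772]
ft_force: [0.5, -0.1, -0.4]
t 22.13 [0.5841 0.0399 0.1772] F [ 0.5 -0.1 -0.4] M [ 0.051 -0.01   0.01 ] w 0.0006
walltop 0.1414 neck 0.1348 finger low 0.1704 red 538 0.188
```

That freed it: the tab dropped from 0.1945 to 0.188. I'll continue the same way.

```bash
python3 -m pendant '[{"jaw":0,"linear":[0.1,0,0.15],"twist":0},{"jaw":0,"linear":[0,0,0.15],"twist":0},{"jaw":0,"linear":[0,0,0],"twist":0}]'|sed -n '1,2p;4p'
python3 p.py
python3 -m pendant '[{"jaw":0,"linear":[0,0,0.15],"twist":0},{"jaw":0,"linear":[0,0,0.1],"twist":0},{"jaw":0,"linear":[0,0,0],"twist":0}]'|sed -n '1,2p;4p'
python3 p.py
```

```text
time: 22.43
position: [0.5853, 0.0398, 0.1745]
ft_force: [-0.4, -0.0, -0.6]
t 22.43 [0.5853 0.0398 0.1745] F [-0.4 -0.  -0.6] M [ 0.033  0.011 -0.035] w 0.0006
walltop 0.1391 neck 0.1327 finger low 0.1704 red 406 0.1854
time: 22.73
position: [0.5855, 0.0398, 0.1724]
ft_force: [0.4, -0.3, -0.5]
t 22.73 [0.5855 0.0398 0.1724] F [ 0.4 -0.3 -0.5] M [ 0.085  0.044 -0.029] w 0.0007
walltop 0.1353 neck 0.1293 finger low 0.1705 red 470 0.1817
```

```bash
python3 -m pendant '[{"jaw":0,"linear":[0,0,0.15],"twist":0},{"jaw":0,"linear":[0,0,0.1],"twist":0},{"jaw":0,"linear":[0,0,0],"twist":0}]'|sed -n '1,2p;4p'
python3 p.py
python3 -m pendant '[{"jaw":0,"linear":[0,0,0.1],"twist":0},{"jaw":0,"linear":[0,0,0.05],"twist":0},{"jaw":0,"linear":[0,0,0],"twist":0}]'|sed -n '1,2p;4p'
python3 p.py
```

```text
time: 23.03
position: [0.5857, 0.0398, 0.1706]
ft_force: [0.1, 0.6, 2.2]
t 23.03 [0.5857 0.0398 0.1706] F [0.1 0.6 2.2] M [ 0.098  0.079 -0.023] w 0.0004
walltop 0.1353 neck 0.1289 finger low 0.1706 red 403 0.1815
time: 23.33
position: [0.5857, 0.0398, 0.1704]
ft_force: [-2.0, 0.6, 9.4]
t 23.33 [0.5857 0.0398 0.1704] F [-2.   0.6  9.4] M [ 0.056  0.488 -0.001] w 0.0005
walltop 0.1354 neck 0.1288 finger low 0.1705 red 390 0.1815
```

The bin bottoms out at home height, having dropped 13 mm. I'll move clear and verify.

```bash
python3 -m pendant '[{"jaw":0,"linear":[0,0,-0.4],"twist":0},{"jaw":0,"linear":[0,0,-1.5],"twist":0},{"jaw":0,"linear":[0,0,-2.5],"twist":0},{"jaw":0,"linear":[0,0,-2.5],"twist":0},{"jaw":0,"linear":[-2,0,-1],"twist":0},{"jaw":0,"linear":[-3,0,0],"twist":0},{"jaw":0,"linear":[-3,0,0],"twist":0},{"jaw":0,"linear":[-2,0,0],"twist":0},{"jaw":0,"linear":[0,0,0],"twist":0},{"jaw":0,"linear":[0,0,0],"twist":0}]'|sed -n '1,2p;4p'
python3 p.py; python3 chk.py w9.png; python3 - <<'E'
from h import *
c=dict(np.load('wrist.npz'));W=pts(c);hsv=cv2.cvtColor(c['color'],cv2.COLOR_BGR2HSV).astype(int);H,S=hsv[...,0],hsv[...,1]
X=np.array([.9976,-.0698]);Y=np.array([.0698,.9976])
q=np.nan_to_num(np.stack([(W[...,:2]-[.6068,.0381])@X,(W[...,:2]-[.6068,.0381])@Y],-1)*1000,nan=999);z=np.nan_to_num(W[...,2]*1000,nan=-99)
b=(H>12)&(H<34)&(S>90)&(abs(q[...,1])<14)&(q[...,0]>-15)&(q[...,0]<3)&(z>100)&(z<165);print('brass',b.sum(),np.percentile(np.c_[q[b],z[b]],[2,50,98],axis=0).round(1).tolist() if b.sum() else '')
for s in(1,-1):
    k=(q[...,0]>6.5)&(q[...,0]<30)&(abs(q[...,1]-s*27)<10)&(z>110)&(z<165);print('lip',s,k.sum(),np.percentile(np.c_[q[k],z[k]],[2,98],axis=0).round(1).tolist() if k.sum() else '')
k=(q[...,0]<-20)&(q[...,0]>-105)&(abs(q[...,1])<45)&(S<50)&(z<65)&(z>45);n,l,st,ce=cv2.connectedComponentsWithStats(k.astype(np.uint8))
print('nuts',[(int(st[i][4]),W[l==i].mean(0).round(3).tolist()) for i in range(1,n) if st[i][4]>60])
d=shot('scene');W=pts(d)
for nm,b in dict(jar=(.36,.5,-.08,.02),cork=(.54,.72,-.24,-.08)).items():
    m=(W[...,0]>b[0])&(W[...,0]<b[1])&(W[...,1]>b[2])&(W[...,1]<b[3])&(W[...,2]>.012)&(W[...,2]<.05);p=W[m];print(nm,m.sum(),p.mean(0).round(4))
E
```

```text
time: 24.22
position: [0.4852, 0.0469, 0.2479]
ft_force: [0.7, 0.2, 0.0]
t 24.22 [0.4852 0.0469 0.2479] F [0.7 0.2 0. ] M [ 0.043 -0.021 -0.017] w 0.0004
walltop 0.1358 neck 0.1169 finger low 0.17 red 2177 0.1819
t 24.27 pos [0.4866 0.0467 0.2481] a -4.00 twist -0.00 shift cm [6.24 0.03 5.61] tilt [ 1.9e-03 -2.0e-04 -1.0e+00] F [ 0.7  0.5 -0.6] w 0.0006 g 0.0
red 2010 [584.1  40.2] [33.6 25.4] 85.7 z 0.1819 slope [ 0.028 -0.003]
brass 44 [[-1.4, -8.4, 131.9], [-1.1, 0.3, 133.5], [-0.4, 9.0, 135.1]]
lip 1 5 [[6.6, 23.7, 116.4], [9.1, 23.9, 126.2]]
lip -1 4 [[6.8, -23.3, 116.0], [9.2, -23.1, 127.7]]
nuts [(351, [0.548, 0.016, 0.051]), (345, [0.549, 0.069, 0.051])]
jar 271 [ 0.4196 -0.0322  0.0309]
cork 411 [ 0.6529 -0.1611  0.021 ]
```

```bash
python3 -m pendant '[{"jaw":0,"linear":[3,0,-3],"twist":0},{"jaw":0,"linear":[3.5,0,-2],"twist":0},{"jaw":0,"linear":[3.5,0,0],"twist":0},{"jaw":0,"linear":[2,0,0],"twist":0},{"jaw":0,"linear":[0,0,0],"twist":0},{"jaw":0,"linear":[0,0,0],"twist":0}]'|sed -n '1,2p;4p'
python3 - <<'E'
from h import *
X=np.array([.9976,-.0698]);Y=np.array([.0698,.9976])
for n in('wrist','scene'):
    c=shot(n);W=pts(c);hsv=cv2.cvtColor(c['color'],cv2.COLOR_BGR2HSV).astype(int);H,S=hsv[...,0],hsv[...,1]
    q=np.nan_to_num(np.stack([(W[...,:2]-[.6068,.0381])@X,(W[...,:2]-[.6068,.0381])@Y],-1)*1000,nan=999);z=np.nan_to_num(W[...,2]*1000,nan=-99)
    b=(H>12)&(H<34)&(S>90)&(abs(q[...,1])<14)&(q[...,0]>-15)&(q[...,0]<4)&(z>100)&(z<165)
    print(n,'brass',b.sum(),np.percentile(np.c_[q[b],z[b]],[2,50,98],axis=0).round(1).tolist() if b.sum() else '')
    k=(q[...,0]>-16)&(q[...,0]<-1)&(abs(q[...,1])<8)&(z>100)&(z<165)
    if n=='wrist':
        for x0 in range(-16,0,2):
            m=k&(q[...,0]>=x0)&(q[...,0]<x0+2); print(x0,m.sum(),np.median(z[m]).round(1) if m.sum() else '',np.median(H[m]) if m.sum() else '',np.median(S[m]) if m.sum() else '')
E
```

```text
time: 24.87
position: [0.606, 0.0382, 0.2961]
ft_force: [-0.5, 0.3, -1.4]
wrist brass 0 
-16 44 116.7 106.0 56.5
-14 30 116.3 26.0 22.0
-12 0   
-10 0   
-8 0   
-6 0   
-4 0   
-2 0   
scene brass 18 [[-5.1, 4.5, 123.5], [-2.6, 7.7, 130.3], [1.2, 10.2, 136.5]]
```

The lug top is at about z 0.117, below the catch's underside at 0.120. The brass stands out over it, the bin is at home height, and the nuts and bystanders have not moved. Handing in.

```bash
python3 -c "
from rig import robot
print(robot.hand_in())"
```

```text
the job is handed in; nothing more can be done
None
```

The job is handed in: the bin hangs on the grey upright at home height with its lug below the sprung catch, both nuts are in their bays, and the arm is clear. The first presses jammed at up to 29 N until I dragged the tab toward the plate, and I re-checked the jar and cork block but not the buffer stop.

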